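Set up the copy lathe for the next peg blank

ROBOT

A 6-joint arm with a two-finger parallel gripper is mounted at the origin on the work surface. World frame = base frame: x ahead of the robot, y to its left, z up, the work surface at z = 0. Lengths are in mm, angles in rad, forces in N, time in s.
With the tool pointing down it reaches from about 300 to 875 mm from the base axis. Payload 4.2 kg.
Tool frame: the origin (TCP) lies at the very end of the fingers, on their centre line; the grasp point (between the pads) lies 19 mm behind it; z points along the fingers, y is the direction in which the jaws open and shut (so a half turn about z gives the same grasp; the last joint's range is limited). The gripper opens to 85 mm and grips with 20 to 120 N. Pads are 22 mm wide; open, the fingers measure 114 mm over their backs; the gripper's body (76 mm by 85 mm) begins 54 mm behind the grasp point. The pads swing forward as they close: fully open they stand 13 mm farther back than shut.
Start: joints at [-1.368, 0.32, 1.565, -0, 1.257, -0.02], TCP at [127.054, -560.802, 231.338] pointing down, gripper open.
Joint ranges: [-3.11, 3.11], [-0.84, 2.01], [0.21, 2.61], [-1.34, 4.49], [0.05, 2.63], [-2.56, 2.56]. Speed limits (rad/s): [2.57, 2.57, 3.14, 3.14, 3.14, 3.14].

INTERFACE

Orientations are given as a 3x3 rotation matrix whose columns are the frame's x, y, z axes.
In Python, from rig import status, viewer, robot gives the robot as it stands.
- The arm moves only by the tool arm_command, never from a script. Its argument "rows" is one flat list of numbers, 7 for each row, row after row: the turn, a rotation vector about the tool's x, y, z in units of 10 degrees (1.0 is 10 degrees), then the shift along the tool's x, y, z in units of 30 mm (1.0 is 30 mm), then the finger opening in mm, from 0 to 85.4. A call has 1 to 10 rows; each row is the pose to reach, as a shift and turn from the pose commanded when the call began, along the tool's axes at that moment; what a row does not reach only later rows make up. A row lasts 1/8 s, in which the tool goes at most 62.5 mm and 10.7 degrees, less where a joint would pass 70% of its speed; a pose out of reach is approached as far as the arm can. A call with a gripper value outside its range is refused whole. The fingers move at their own pace and stop on an object; "grip_force" is the grip in N (left out, the last holds). Time passes only in rows, so rows that repeat a pose let the fingers close. It gives the time, the measured TCP pose, the force and the opening at its end, in the units of the state.
- status.state(): the state, without advancing time (a new reading comes with each control period).
- viewer.capture(name): name is "side" or "top" or "wrist"; returns the picture (400x640x3 uint8, red, green, blue); there is no depth.
- viewer.camera_info(name): a dict with "fx", "fy", "cx", "cy" (pixels), "xyz" and "rotation" of the camera in the world; the wrist camera has in their place "mount" (4x4, takes a point from camera to tool coordinates, whose origin is the TCP and whose axes are the flange's). Camera axes: x right, y up, looking along -z (the intrinsics and any distortion apply to the point x, -y, -z); pixel columns grow to the right and rows downward; lengths in mm; the calibration is good to about 2 mm. A picture is of the moment at which its call begins: read the wrist's pose just before it. camera_info takes no time and is no camera call.
- robot.finish_job(): hands the job in, once; it reports no verdict.
The state is a dict: "time_s": time; "joints": joint angles; "joint_vel": joint speeds; "tau": joint torques, N m; "tcp_pos": TCP position; "eef_rot": TCP orientation; "ft_force": force on the tool from outside, world axes, zero at the start; "wrist_torque": the same for the moment, N m; "gripper_width": opening from 0.0 (shut) to 1.0 (fully open).
Only numpy, scipy, OpenCV 4.12 (cv2) and the standard library are available. Lean on these libraries where they do the work, as an engineer would, in place of code of your own. Each camera call takes 0.05 s, during which the arm holds its last target.

TASK

Get the copy lathe ready for the next piece: with the scraper block, and without the fingers touching them, sweep all the wood chips off the grey copy table into its black tray before the pattern bar goes on the table, and stand the scraper back upright on its cork pad. Lay the plywood pattern bar flat on the copy table and push it fully home against both the back fence and the end stop. Mount the square blank between the lathe's two cup centres, with the sliding tailstock pushed up firmly so that both points are fully seated, and leave the other things on the bench where they are.

Things in the scene. Friction and masses are not known exactly. Their poses are not given: they have to be found in the camera images.
- lathe: Green bench lathe, fixed, bed 110 (x) x 400 (y) mm, 50 mm high; origin: centre of its underside. Its turning axis runs along its y, 95 mm above the bench, at x=0. Fixed headstock (90 wide, 130 mm high, y from 147 to 197 mm) at the +y end, tailstock at the -y end. The middle of the blank is at y=+27 mm when it is seated in both cups.
- cradle (a point): Midway between the lathe's two green U cradles, at the height of their slot floors (79.5 mm above the bench). Cradles: 12 mm thick, 45 mm to either side along lathe y, slots 31 mm wide with flared mouths, tops 33 mm above the floor. The blank in them lies 1.5 mm under the turning axis; with its middle 10 mm to the -y side of here and the tailstock fully back, both points are clear of the cups.
- head_cup (a point): Apex (bottom) of the conical recess of the fixed headstock cup; the recess opens towards lathe -y, its mouth is 18 mm from the apex, outer diameter of the mouth 33 mm.
- tail_cup (a point): Apex of the conical recess of the tailstock's cup; opens towards lathe +y, same size as the head cup. Moves with the tailstock.
- tail_handle (a point): Centre of the red handle block on top of the tailstock: 40 (lathe x) x 24 (lathe y) x 36 mm high, its centre 149 mm above the bench, top 167 mm, with 19 mm of it to be gripped below the centre. Lies 41 mm behind the tail cup apex. Moves with the tailstock.
- tailstock (a joint): Tailstock slide in m: 0 fully back, grows towards the headstock (lathe +y), end of travel 0.075, about 0.0555 when it has closed firmly on the blank. It stays where it is left (about 5 N sliding friction) and may start anywhere between 0 and 0.055.
- copytable: Grey copy table, fixed, 260 (x) x 280 (y) mm, flat top 40 mm above the bench, origin: centre of its underside. Aluminium back fence along its +x edge; end stop (60 mm long in x) at its +y edge, in the corner with the fence, both 14 mm wide, 12 mm high. Lip 8 mm wide, 6 mm high along the -x edge. The pattern bar, fully home, lies along y with its centre at x=+96, y=+46 mm.
- tray (a point): Centre of the floor of the black chip tray beyond the copy table's -y edge (y=-140 mm). Inside 272 (x) x 126 (y) mm, floor 4 mm above the bench, outer walls 55 mm high; on the table's side it is bounded by the table's own edge, 40 mm high.
- pattern: Plywood pattern bar 160 x 40 x 14 mm, long along its x, with a dark turning profile on its top; origin at its centre. Either end may go to the stop. Starts on the bench.
- blank: Light wooden blank, square 28 x 28 mm, 160 mm long along its x, with a 16 mm long cone on each end (192 mm from point to point); origin at its centre; about 100 g. Starts lying on the bench. Either way round is right.
- blank_a (a point): The point of the blank at its +x end.
- blank_b (a point): The point of the blank at its -x end.
- scraper: Scraper block: black rubber foot 110 (x) x 30 (y) x 16 mm, on it a dark wooden handle 80 (x) x 26 (y) mm up to 66 mm above the foot's underside; origin at the centre of the underside; about 200 g. Starts standing on the cork pad.
- pad: Cork pad, fixed, 150 (x) x 90 (y) x 4 mm, origin at the centre of its underside.
- chip1: Wood chip, slightly bent, about 58 x 24 x 12 mm, origin at its centre; lies on the copy table at the start. 2 to 4 of the chips are there.
- chip2: Wood chip, slightly bent, about 58 x 24 x 12 mm, origin at its centre; lies on the copy table at the start. 2 to 4 of the chips are there.
- chip3: Wood chip, slightly bent, about 58 x 24 x 12 mm, origin at its centre; lies on the copy table at the start. 2 to 4 of the chips are there.
- chip4: Wood chip, slightly bent, about 58 x 24 x 12 mm, origin at its centre; lies on the copy table at the start. 2 to 4 of the chips are there.
- glue: White bottle, 56 mm diameter, 150 mm high, bystander.
- varnish: Amber jar, 70 mm diameter, 90 mm high, bystander.
- chisel: Hand tool with a light wooden handle, bystander.
- mallet: Hammer with a wooden handle, bystander, to the left near the robot.
- neckblock: Dark wood block 180 x 70 x 45 mm, bystander.
- tape: Yellow ring 90 mm across, 30 mm high, bystander, in front of the copy table.
Mind the look-alikes: they are no part of the job. Leave any green or orange look-alike of the chip1 alone.

How it is judged:
By the outcome, as a careful person would: the job done as asked, in the order asked, and still so for the second after the job is handed in, with the robot touching nothing.
Of chip1, chip2, chip3, chip4 only 2 to 4 are there at a start; the rules pass over those that are not, and their reading is None.
At some moment in a run one of pattern, blank may be knocked a few centimetres aside while the robot is not near it.
Once in a run the grip may slacken for a moment while it holds something.
It also fails if it takes over 192 s, if anything falls off the work surface, if the arm or the gripper's body presses on something with over 40 N, if the wrist force passes 120 N, or if a joint passes its speed limit or range.

## Working session

There is one attempt and no reset: what is moved stays moved. The work goes in short steps, Python scripts to look and compute and a tool call to move; the robot and the scene stay as the last step left them, time stands still between calls to the robot, and variables do not carry over. Pictures are saved under pics/ and viewed, and the job is handed in when it is done.

Besides the shell and the picture viewer there is one more tool, called after "Call:" by a JSON object that holds its "fn" and its "kwargs", one argument or row to a line. arm_command: Moves the arm, as the interface text tells. Its arguments: {"type":"object","properties":{"rows":{"type":"array","items":{"type":"number"}},"grip_force":{"type":"number"}},"required":["rows"]}

```bash
ls -la; mkdir -p pics
python3 - <<'E'
from rig import status, viewer, robot
import cv2
print(status.state())
for n in ("side","top","wrist"):
    print(n, viewer.camera_info(n))
for n in ("side","top","wrist"):
    im=viewer.capture(n); cv2.imwrite(f"pics/{n}0.png",im[:,:,::-1])
E
```

```text
total 12
drwxr-xr-x  3 agent agent 4096 Dec  6 19:28 .
drwxr-xr-x 23 root  root  4096 Dec  6 19:28 ..
drwxr-xr-x  2 agent agent 4096 Dec  6 19:28 pics
{'time_s': 0.0, 'joints': array([-1.36800257e+00,  3.20288373e-01,  1.56572018e+00,  7.20236689e-06,
        1.25736484e+00, -1.99991656e-02]), 'joint_vel': array([ 0.00068143,  0.00018293,  0.00084404, -0.00079053,  0.00026881,
       -0.00045877]), 'tau': array([ 2.53515529e-03, -4.15529251e+01, -2.34163231e+01,  8.21042136e-05,
        8.06249154e-03, -1.25333378e-05]), 'tcp_pos': array([ 126.95400715, -560.31053776,  230.46829796]), 'eef_rot': array([[ 9.75284646e-01,  2.20951886e-01, -3.51940316e-04],
       [ 2.20952162e-01, -9.75283085e-01,  1.74562157e-03],
       [ 4.24569400e-05, -1.78023989e-03, -9.99998414e-01]]), 'ft_force': array([ 0.13731835,  0.01352563, -0.35522072]), 'wrist_torque': array([-0.02019802, -0.0053186 , -0.04218031]), 'gripper_width': 1.0008002868114851}
side {'fx': 505.881640350474, 'fy': 505.881640350474, 'cx': 325.1646483202731, 'cy': 205.327709249834, 'xyz': array([  247.34129334, -1023.78925682,  1127
[... 254 characters left out ...]
': 192.68123475105952, 'xyz': array([ 228.75406031,  -34.97675443, 1569.9667337 ]), 'rotation': array([[ 0.0089699 ,  0.98268467, -0.1850686 ],
       [-0.99973752,  0.00491111, -0.022378  ],
       [-0.02108162,  0.18522075,  0.98247078]])}
wrist {'fx': 315.9096287518693, 'fy': 315.9096287518693, 'cx': 316.3123428306593, 'cy': 196.33294468036252, 'mount': array([[ 5.59329634e-04,  9.54518316e-01,  2.98151760e-01,
         7.51525868e+01],
       [ 9.99999491e-01, -2.83420254e-04, -9.68632638e-04,
        -4.29077546e-02],
       [-8.40075347e-04,  2.98152150e-01, -9.54517988e-01,
        -1.41201087e+02],
       [ 0.00000000e+00,  0.00000000e+00,  0.00000000e+00,
         1.00000000e+00]])}
```

View pics/side0.png

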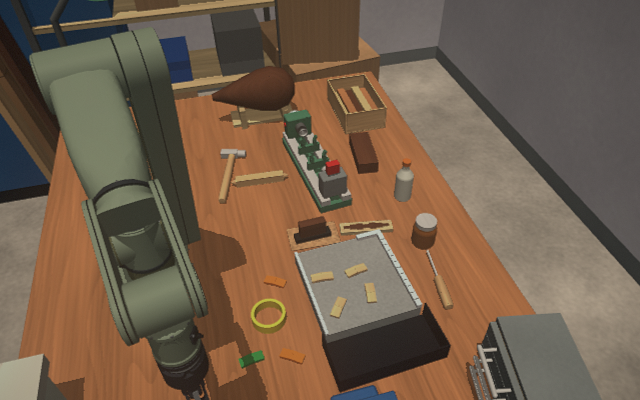

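View pics/top0.png

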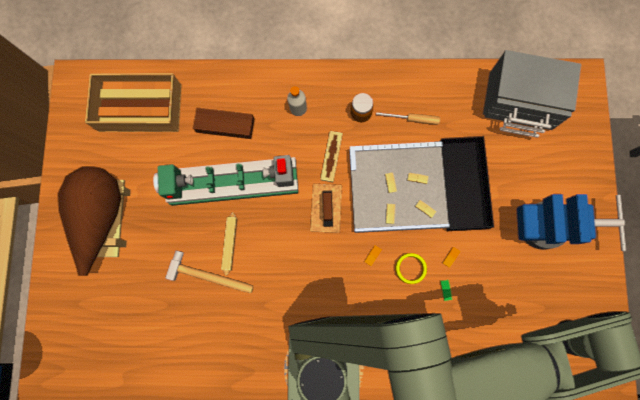

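View pics/wrist0.png

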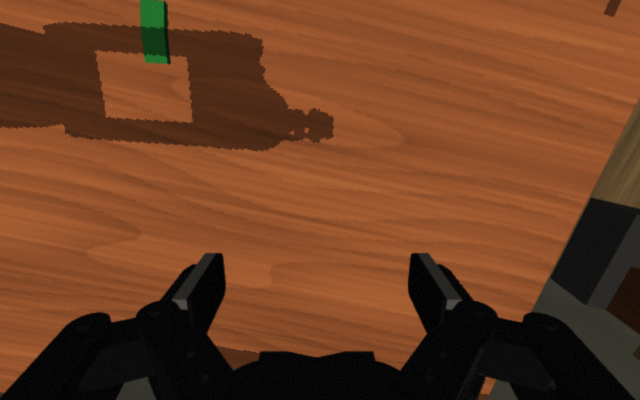

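```bash
cat > h.py <<'E'
import numpy as np, cv2
from rig import status, viewer, robot
def cam(n, st=None):
    c=viewer.camera_info(n)
    if n=='wrist':
        st=st or status.state()
        M=np.array(c['mount']); R=st['eef_rot']@M[:3,:3]; p=st['tcp_pos']+st['eef_rot']@M[:3,3]
    else: R=np.array(c['rotation']); p=np.array(c['xyz'])
    return c,R,p
def ray(n,u,v,st=None):
    c,R,p=cam(n,st)
    d=R@np.array([(u-c['cx'])/c['fx'],-(v-c['cy'])/c['fy'],-1.]); return p,d/np.linalg.norm(d)
def onz(n,u,v,z,st=None):
    p,d=ray(n,u,v,st); return p+d*(z-p[2])/d[2]
def proj(n,X,st=None):
    c,R,p=cam(n,st); q=R.T@(np.asarray(X,float)-p)
    return np.array([c['cx']+c['fx']*q[0]/-q[2], c['cy']-c['fy']*q[1]/-q[2]])
def tri(*obs):
    A=np.zeros((3,3));b=np.zeros(3)
    for p,d in obs:
        P=np.eye(3)-np.outer(d,d);A+=P;b+=P@p
    return np.linalg.solve(A,b)
def shot(n,name,crop=None,s=1):
    st=status.state(); im=viewer.capture(n); 
    np.save(f'pics/{name}.npy',im); np.save(f'pics/{name}_st.npy',st,allow_pickle=True)
    save(im,name,crop,s); return im,st
def save(im,name,crop=None,s=1):
    im=im[:,:,::-1]
    if crop: x0,x1,y0,y1=crop; im=im[y0:y1,x0:x1]
    if s!=1: im=cv2.resize(im,None,fx=s,fy=s,interpolation=cv2.INTER_CUBIC)
    cv2.imwrite(f'pics/{name}.png',im)
def load(name): return np.load(f'pics/{name}.npy'), np.load(f'pics/{name}_st.npy',allow_pickle=True).item()
def rel(target,R=None,st=None):
    """shift in tool axes units of 30mm from current measured pose to target tcp; R desired"""
    from scipy.spatial.transform import Rotation as Ro
    st=st or status.state(); E=st['eef_rot']
    s=E.T@(np.asarray(target,float)-st['tcp_pos'])/30
    r=np.zeros(3)
    if R is not None: r=Ro.from_matrix(E.T@R).as_rotvec()/np.radians(10)
    return np.round(r,2),np.round(s,3)
def down(phi):
    """tool pointing down, jaw (y axis) along world direction phi (rad)"""
    y=np.array([np.cos(phi),np.sin(phi),0]); z=np.array([0,0,-1.]); x=np.cross(y,z)
    return np.column_stack([x,y,z])
E
python3 - <<'E'
from h import *
im=cv2.imread('pics/top0.png')[:,:,::-1]
save(im,'topA',(140,320,120,300),4); save(im,'topB',(310,500,120,310),4)
im=cv2.imread('pics/side0.png')[:,:,::-1]
save(im,'sideA',(210,410,100,250),4);save(im,'sideB',(240,460,205,395),3.5)
E
```

```text
(no output)
```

View pics/topA.png

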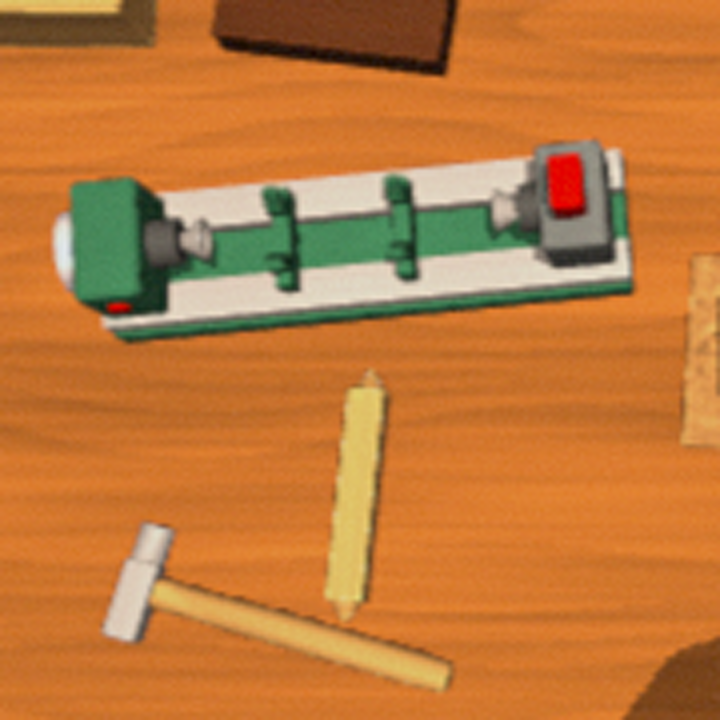

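View pics/topB.png

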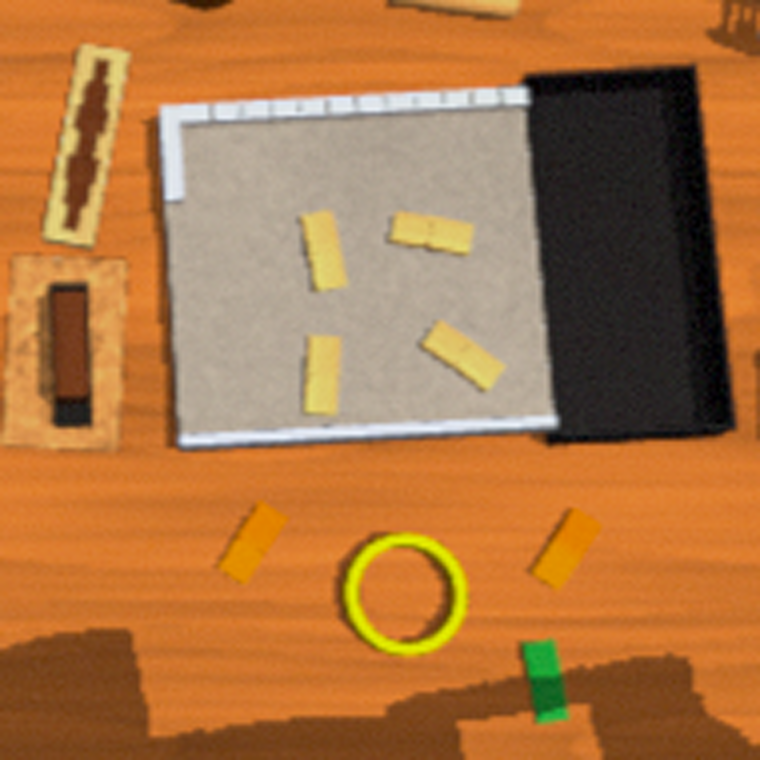

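View pics/sideA.png

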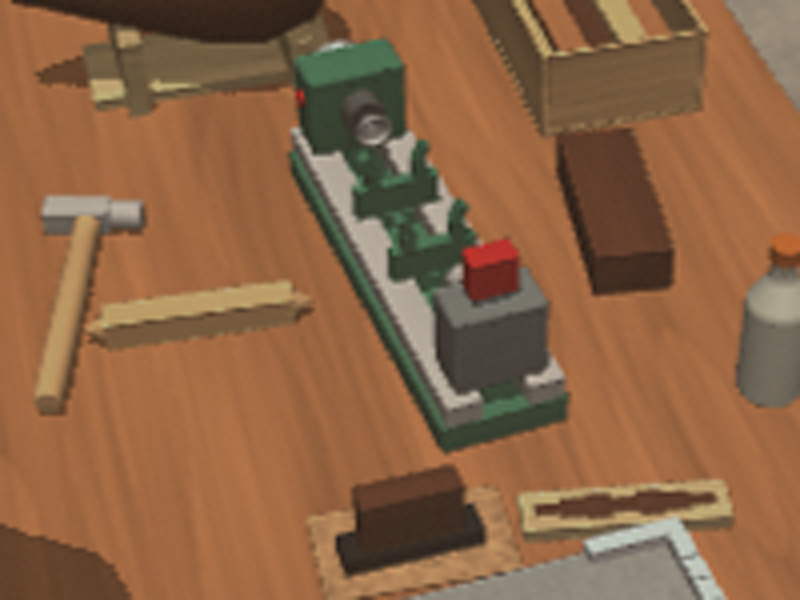

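View pics/sideB.png

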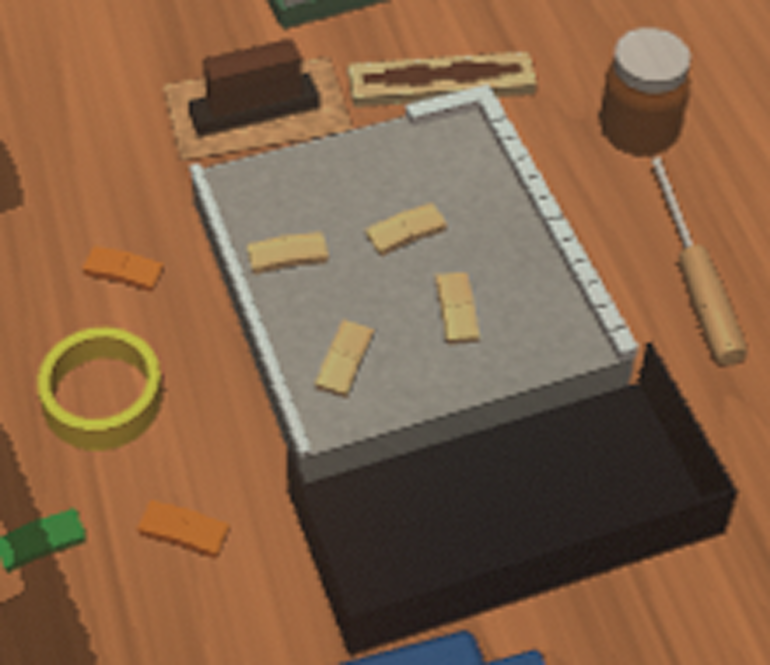

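Run:
```python
from h import *
def B(u,v,z): return np.round(onz('top',(u+.5)/4-.5+310,(v+.5)/4-.5+120,z)[:2],1)
def A(u,v,z): return np.round(onz('top',(u+.5)/4-.5+140,(v+.5)/4-.5+120,z)[:2],1)
def S(u,v,z): return np.round(onz('side',(u+.5)/3.5-.5+240,(v+.5)/3.5-.5+205,z)[:2],1)
def SA(u,v,z): return np.round(onz('side',(u+.5)/4-.5+210,(v+.5)/4-.5+100,z)[:2],1)
print('table top: fence outer L,R',B(160,107,52),B(530,90,52),'lip L,R',B(180,437,46),B(557,420,46),'tray',B(697,67,55),B(735,432,55))
print('side: fence far, near corner; lip', S(488,88,52),S(636,347,52),S(193,166,46),S(304,450,46))
print('pad', [B(*p,4) for p in((14,257),(127,258),(120,450),(5,447))])
print('scraper handle top',[B(*p,66+4) for p in((52,292),(88,292),(89,397),(55,402))])
print('scraper handle top side',[S(*p,70) for p in((207,60),(297,42),(301,68),(208,88))])
print('pattern top',[B(*p,14) for p in((79,44),(130,51),(95,246),(44,238))],[S(*p,14) for p in((349,66),(533,53),(536,80),(354,96))])
print('blank top', [A(*p,28) for p in((349,388),(386,391),(367,603),(325,600))])
print('blank points z14', A(371,370,14),A(346,618,14),'side',SA(90,328,14),SA(310,306,14))
print('red top',[A(*p,167) for p in((547,157),(580,152),(586,210),(554,216))], [SA(*p,167) for p in ((463,257),(514,242),(518,262),(470,276))])
print('lathe bed base corners side z50', [SA(*p,50) for p in ((292,135),(440,420),(568,378))])
print('head top z130',[A(*p,130) for p in((72,184),(130,179),(137,302),(78,308))],[SA(*p,130) for p in ((296,60),(390,40),(404,62),(303,85))])
print('cradle horns z112 top',[A(*p,112.5) for p in((277,190),(287,285),(397,180),(407,272))])
for nm,c in dict(c1=[(301,213),(331,209),(347,287),(317,291)],c2=[(393,211),(474,224),(469,255),(389,242)],c3=[(307,336),(341,336),(338,415),(305,413)],c4=[(440,320),(504,366),(487,390),(421,344)]).items():
    print(nm,[list(B(*p,50)) for p in c])
```

```text
table top: fence outer L,R [659.1 -74.7] [ 673.4 -356.6] lip L,R [406.6 -89.7] [ 421.1 -369.4] tray [ 691.  -483.1] [ 411.9 -497.5]
side: fence far, near corner; lip [657.5 -79.8] [ 673.3 -354.3] [402.  -91.4] [ 418.6 -368.1]
pad [array([551.5,  37.7]), array([551.1, -50.3]), array([401.2, -45.4]), array([403. ,  42.6])]
scraper handle top [array([511.4,   6. ]), array([511.6, -20.7]), array([432.9, -22. ]), array([429.1,   3. ])]
scraper handle top side [array([435.8,  -1.1]), array([513.8,  -1.2]), array([509. , -31.6]), array([429.3, -32.8])]
pattern top [array([721.2, -11.8]), array([715.5, -52. ]), array([558.4, -25.4]), array([564.5,  14.2])] [array([563.9,  11.8]), array([724.4, -17.2]), array([715.2, -48.8]), array([557.9, -23.9])]
blank top [array([443.6, 297.8]), array([441.5, 269.4]), array([282. , 277.1]), array([284. , 308.7])]
blank points z14 [459.6 284.4] [271.2 295.3] side [273.3 298.1] [457.1 275. ]
red top [array([589.4, 134.8]), array([593.1, 111.6]), array([551.2, 106.4]), array([546.8, 128.8])] [array([550.8, 120.4]), array([592.6, 127. ]), array([588.8, 103.3])
[... 411 characters left out ...]
51.1]), array([517., 241.])]
c1 [[np.float64(577.0), np.float64(-181.3)], [np.float64(580.2), np.float64(-204.0)], [np.float64(520.1), np.float64(-215.1)], [np.float64(517.0), np.float64(-192.6)]]
c2 [[np.float64(578.8), np.float64(-250.8)], [np.float64(569.0), np.float64(-311.5)], [np.float64(545.1), np.float64(-307.0)], [np.float64(554.8), np.float64(-247.2)]]
c3 [[np.float64(482.7), np.float64(-184.6)], [np.float64(482.8), np.float64(-210.0)], [np.float64(423.3), np.float64(-206.8)], [np.float64(424.7), np.float64(-182.4)]]
c4 [[np.float64(495.3), np.float64(-284.1)], [np.float64(460.8), np.float64(-330.7)], [np.float64(442.7), np.float64(-317.5)], [np.float64(477.1), np.float64(-269.5)]]
```

Run:
```python
from h import *
print(rel((520,-100,330),down(-np.pi/2)))
```

```text
(array([-0.01,  0.  ,  1.28]), array([ 16.168, -12.079,  -3.294]))
```

Call:
{"fn": "arm_command", "kwargs": {
  "rows": [0, 0, 0.2, 1.6, -1.2, -1, 85, 0, 0, 0.4, 3.3, -2.4, -2, 85, 0, 0, 0.6, 5, -3.7, -3, 85, 0, 0, 0.8, 6.7, -5, -3.3, 85, 0, 0, 1, 8.4, -6.3, -3.3, 85, 0, 0, 1.2, 10.1, -7.6, -3.3, 85, 0, 0, 1.28, 11.8, -8.8, -3.3, 85, 0, 0, 1.28, 13.5, -10.1, -3.3, 85, 0, 0, 1.28, 15.2, -11.3, -3.3, 85, 0, 0, 1.28, 16.2, -12.1, -3.3, 85]
}}

```text
time_s: 1.4
tcp_pos: [520.7, -99.0, 330.1]
eef_rot: [[1.0, -0.0, -0.0], [-0.0, -1.0, -0.0], [-0.0, 0.0, -1.0]]
ft_force: [0.3, -1.2, 0.3]
gripper_width: 0.995
```

Call:
{"fn": "arm_command", "kwargs": {
  "rows": [0, 0, 0, 0, 0, 0, 50, 0, 0, 0, 0, 0, 0, 50, 0, 0, 0, 0, 0, 0, 50]
}}

```text
time_s: 1.78
tcp_pos: [518.8, -101.9, 330.4]
eef_rot: [[1.0, -0.002, -0.0], [-0.002, -1.0, -0.0], [-0.0, 0.0, -1.0]]
ft_force: [0.7, -0.1, -0.5]
gripper_width: 0.591
```

Run:
```python
from h import *
im,st=shot('wrist','w1',None,1.25); print(st['time_s'],st['tcp_pos'],st['joint_vel'])
print(rel((520,-100,330),down(-np.pi/2)))
```

```text
1.775 [ 518.84620445 -101.90921143  330.42439689] [-7.18132868e-03 -3.44789221e-03 -1.11447207e-03  2.95227081e-03
 -2.02239695e-05  3.32968231e-03]
(array([ 0.  , -0.  , -0.02]), array([ 0.037, -0.066,  0.017]))
```

View pics/w1.png

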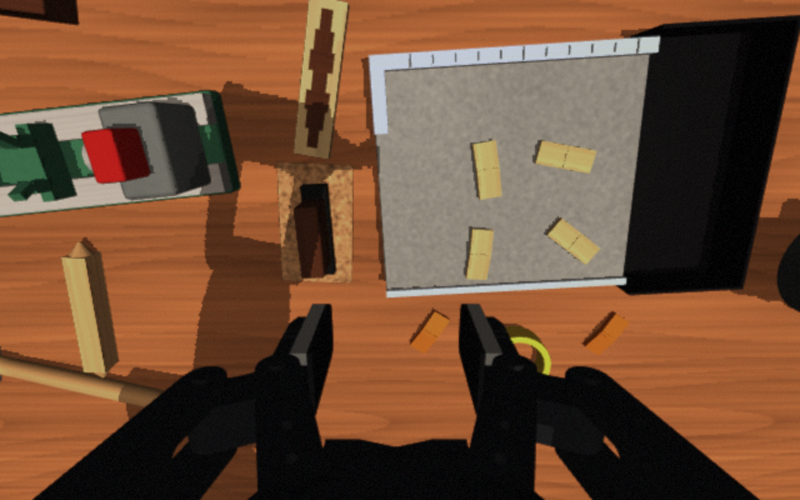

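Run:
```python
from h import *
im,st=load('w1')
save(im,'w1a',(210,320,0,240),2.5)
save(im,'w1b',(280,540,20,245),3)
```

```text
(no output)
```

View pics/w1a.png

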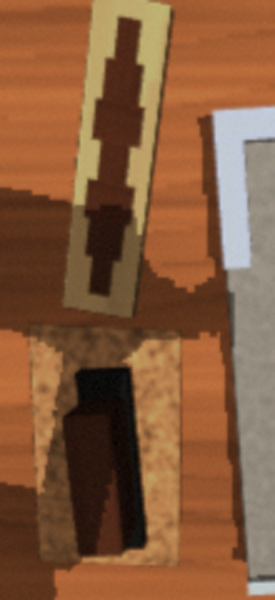

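View pics/w1b.png

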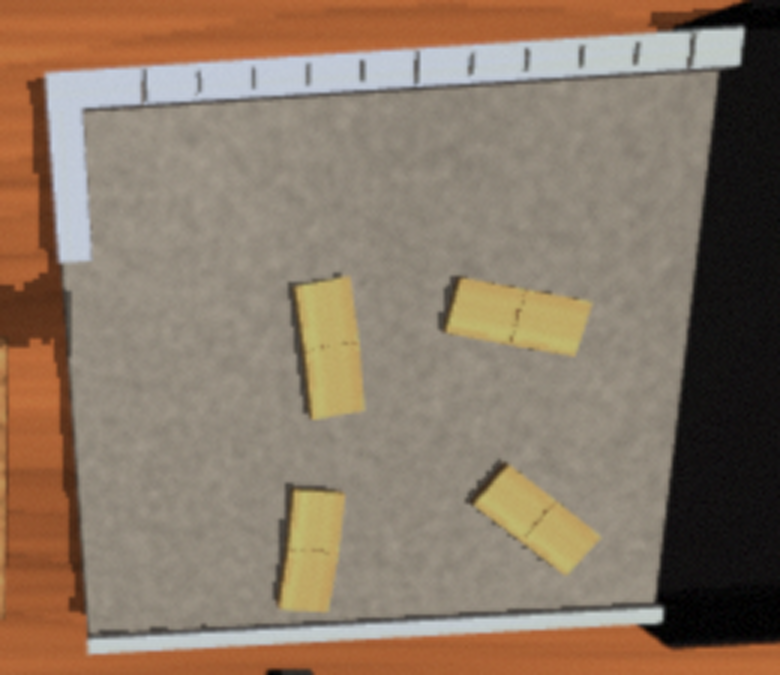

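Run:
```python
from h import *
im,st=load('w1')
def a(u,v,z): return np.round(onz('wrist',(u+.5)/2.5-.5+210,(v+.5)/2.5-.5,z,st)[:2],1)
def b(u,v,z): return np.round(onz('wrist',(u+.5)/3-.5+280,(v+.5)/3-.5+20,z,st)[:2],1)
print('pad',[a(*p,4) for p in ((30,326),(181,328),(178,565),(40,562))])
print('foot',[a(*p,20) for p in ((77,370),(130,367),(146,547))])
print('handle',[a(*p,70) for p in ((63,415),(105,403),(122,553),(77,556))])
print('pattern',[a(*p,14) for p in ((172,6),(135,316),(63,306),(95,0))])
print('fence outer',b(45,73,52),b(743,27,52),'inner',b(84,108,52),b(720,70,40),'lip outer top',b(89,654,46),b(662,622,46),'lip inner',b(89,633,46),b(662,607,46),'end -y',b(718,72,40),b(657,607,40),'end +y',b(65,265,40),b(88,633,40), 'stop inner',b(91,260,52))
for c in [((295,285),(350,277),(364,410),(312,418)),((461,279),(592,302),(576,355),(447,331)),((294,490),(344,492),(329,611),(281,608)),((509,465),(600,538),(569,574),(474,500))]:
    print('chip',[b(*p,50).tolist() for p in c])
```

```text
pad [array([549.2,  35. ]), array([547.9, -52.9]), array([399. , -45.9]), array([401.3,  42.1])]
foot [array([526. ,   5.7]), array([527.7, -24.7]), array([417.6, -28.6])]
handle [array([510.3,   2.7]), array([516.5, -19.4]), array([433.7, -23.5]), array([431.9,   1.2])]
pattern [array([710.2, -54.9]), array([555.7, -28.1]), array([561.3,  12.4]), array([713. , -15.8])]
fence outer [656.  -76.7] [ 672.2 -354.9] inner [643.  -92.3] [ 658.4 -355.8] lip outer top [397.4 -92.1] [ 413.7 -370.5] lip inner [408.6 -92.2] [ 421.5 -369.1] end -y [ 657.7 -355.1] [ 419.1 -370.4] end +y [581.1 -83. ] [406.  -91.6] stop inner [583.5 -94.6]
chip [[572.9, -182.5], [576.2, -206.0], [518.5, -216.5], [514.9, -193.4]]
chip [[575.2, -253.9], [565.5, -311.8], [542.7, -308.1], [553.2, -250.1]]
chip [[481.4, -187.2], [480.4, -210.3], [421.5, -207.3], [423.1, -184.3]]
chip [[493.0, -284.7], [457.9, -331.6], [440.0, -319.7], [476.5, -270.6]]
```

Run:
```python
from h import *
print(rel((473,-10.5,110),down(-np.pi/2+.035)))
```

```text
(array([ 0.  , -0.  , -0.22]), array([-1.538, -3.048,  7.349]))
```

Call:
{"fn": "arm_command", "kwargs": {
  "rows": [0, 0, -0.1, -0.8, -1.6, 1, 50, 0, 0, -0.2, -1.54, -3.05, 2, 50, 0, 0, -0.22, -1.54, -3.05, 3.5, 50, 0, 0, -0.22, -1.54, -3.05, 5, 50, 0, 0, -0.22, -1.54, -3.05, 6.5, 50, 0, 0, -0.22, -1.54, -3.05, 7.35, 50, 0, 0, -0.22, -1.54, -3.05, 7.35, 50, 0, 0, -0.22, -1.54, -3.05, 7.35, 50]
}}

```text
time_s: 2.82
tcp_pos: [474.4, -9.9, 111.1]
eef_rot: [[0.999, 0.037, 0.002], [0.037, -0.999, -0.0], [0.002, 0.0, -1.0]]
ft_force: [0.3, -0.3, 0.8]
gripper_width: 0.588
```

Run:
```python
from h import *
im,st=shot('wrist','w2',None,1.25); print(st['time_s'],st['tcp_pos'])
print(rel((473,-10.5,34),down(-np.pi/2+.035)))
```

```text
2.825 [474.39059229  -9.90989852 111.05788485]
(array([ 0.  , -0.02,  0.01]), array([-0.062,  0.021,  2.576]))
```

View pics/w2.png

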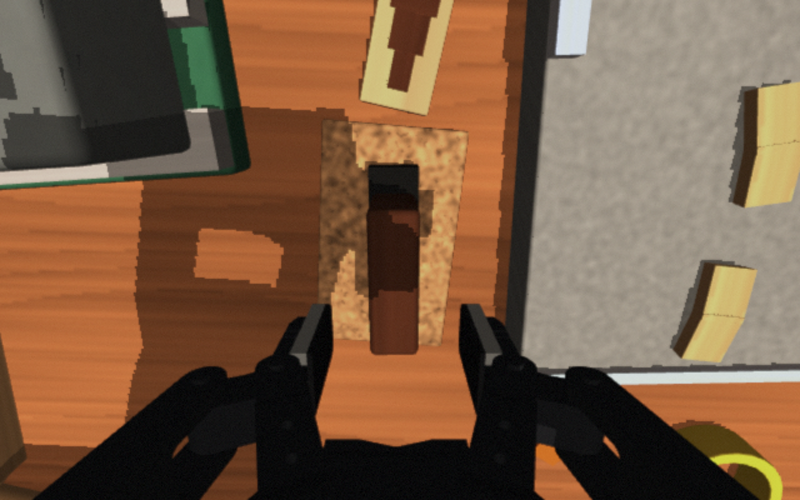

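Call:
{"fn": "arm_command", "kwargs": {
  "rows": [0, 0, 0, -0.05, 0, 0.9, 50, 0, 0, 0, -0.05, 0, 1.7, 50, 0, 0, 0, -0.05, 0, 2.3, 50, 0, 0, 0, -0.05, 0, 2.57, 50, 0, 0, 0, -0.05, 0, 2.57, 50, 0, 0, 0, -0.05, 0, 2.57, 20, 0, 0, 0, -0.05, 0, 2.57, 10, 0, 0, 0, -0.05, 0, 2.57, 10, 0, 0, 0, -0.05, 0, 2.57, 10, 0, 0, 0, -0.05, 0, 2.57, 10],
  "grip_force": 80
}}

```text
time_s: 4.12
tcp_pos: [472.9, -9.3, 33.7]
eef_rot: [[0.999, 0.038, 0.002], [0.038, -0.999, -0.0], [0.002, 0.0, -1.0]]
ft_force: [-0.6, 0.6, 5.8]
gripper_width: 0.294
```

Call:
{"fn": "arm_command", "kwargs": {
  "rows": [0, 0, 0, 0, 0, 0, 10, 0, 0, 0, 0, 0, 0, 10, 0, 0, 0, 0, 0, 0, 10]
}}

```text
time_s: 4.5
tcp_pos: [472.9, -9.3, 33.7]
eef_rot: [[0.999, 0.038, 0.002], [0.038, -0.999, -0.0], [0.002, 0.0, -1.0]]
ft_force: [-0.1, 0.3, 6.2]
gripper_width: 0.295
```

Run:
```python
from h import *
R=down(-np.pi/2+.057)
for p in ((473,-9.3,115),(548.6,-140,115),(548.6,-140,71)): print(rel(p,R))
```

```text
(array([ 0.  , -0.01, -0.11]), array([ 0.011, -0.   , -2.709]))
(array([ 0.  , -0.01, -0.11]), array([ 2.364,  4.449, -2.703]))
(array([ 0.  , -0.01, -0.11]), array([ 2.361,  4.448, -1.236]))
```

Call:
{"fn": "arm_command", "kwargs": {
  "rows": [0, 0, 0, 0, 0, -0.8, 10, 0, 0, -0.1, 0, 0, -1.8, 10, 0, 0, -0.1, 0.2, 0.5, -2.7, 10, 0, 0, -0.1, 0.9, 1.8, -2.7, 10, 0, 0, -0.1, 1.6, 3.2, -2.7, 10, 0, 0, -0.1, 2.2, 4.2, -2.7, 10, 0, 0, -0.1, 2.36, 4.45, -2.7, 10, 0, 0, -0.1, 2.36, 4.45, -2, 10, 0, 0, -0.1, 2.36, 4.45, -1.6, 10, 0, 0, -0.1, 2.36, 4.45, -1.6, 10]
}}

```text
time_s: 5.75
tcp_pos: [546.6, -139.2, 79.7]
eef_rot: [[0.998, 0.056, -0.003], [0.056, -0.998, 0.001], [-0.003, -0.001, -1.0]]
ft_force: [-0.6, 0.3, -2.0]
gripper_width: 0.295
```

Run:
```python
from h import *
im,st=shot('side','s1',(240,460,160,360),3.5); print(st['time_s'],st['tcp_pos'],st['ft_force'],st['gripper_width'])
R=down(-np.pi/2+.057)
for y in (-140,-361): print(rel((552+.057*(-200-y),y,71),R))
```

```text
5.75 [ 546.58389569 -139.17295234   79.65037694] [-0.6271826   0.32868139 -1.98792756] 0.29469668935470833
(array([-0.  ,  0.01, -0.01]), array([0.039, 0.022, 0.317]))
(array([-0.  ,  0.01, -0.01]), array([0.047, 7.4  , 0.314]))
```

View pics/s1.png

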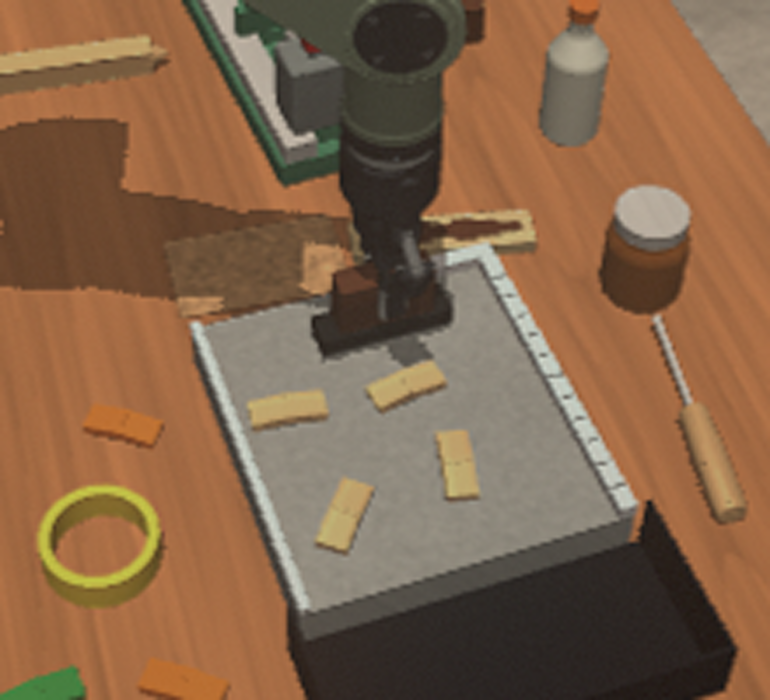

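Call:
{"fn": "arm_command", "kwargs": {
  "rows": [0, 0, 0, 0.04, 0, 0.2, 10, 0, 0, 0, 0.04, 0, 0.3, 10, 0, 0, 0, 0.04, 0.3, 0.31, 10, 0, 0, 0, 0.04, 0.8, 0.31, 10, 0, 0, 0, 0.04, 1.3, 0.31, 10, 0, 0, 0, 0.04, 1.8, 0.31, 10, 0, 0, 0, 0.04, 2.4, 0.31, 10, 0, 0, 0, 0.04, 3, 0.31, 10, 0, 0, 0, 0.04, 3.5, 0.31, 10, 0, 0, 0, 0.04, 4, 0.31, 10]
}}

```text
time_s: 7.05
tcp_pos: [555.6, -260.8, 71.4]
eef_rot: [[0.998, 0.055, -0.0], [0.055, -0.998, 0.0], [-0.0, -0.0, -1.0]]
ft_force: [-0.8, 0.2, -1.4]
gripper_width: 0.293
```

Run:
```python
from h import *
im,st=shot('side','s2',(240,460,160,360),3.5); print(st['time_s'],st['tcp_pos'],st['ft_force'],st['gripper_width'])
R=down(-np.pi/2+.057)
for y in (-361,): print(rel((552+.057*(-200-y),y,71),R))
```

```text
7.05 [ 555.64885688 -260.84380895   71.36311539] [-0.79976972  0.19822986 -1.42561864] 0.2925846923406262
(array([ 0.01, -0.  , -0.01]), array([-0.007,  3.28 ,  0.021]))
```

View pics/s2.png

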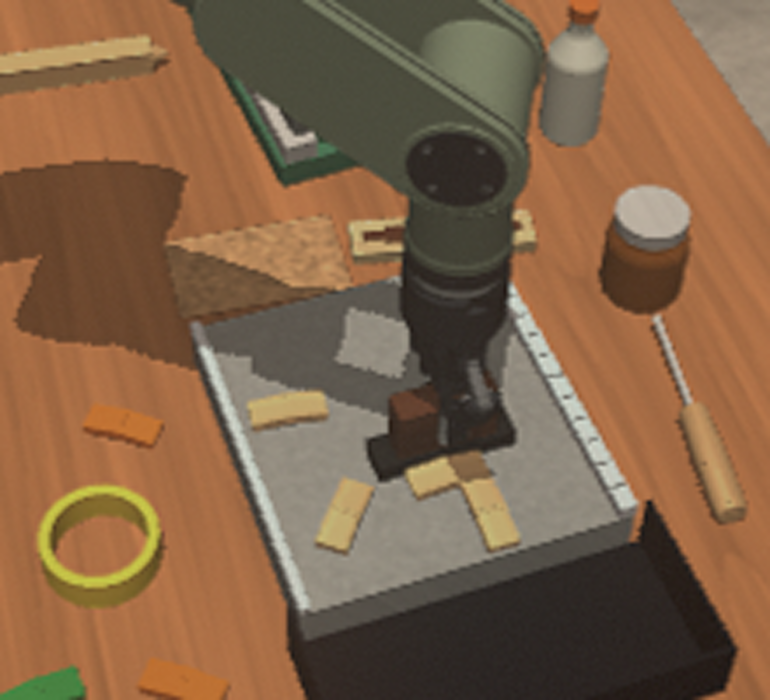

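Call:
{"fn": "arm_command", "kwargs": {
  "rows": [0, 0, 0, 0, 0.4, 0.02, 10, 0, 0, 0, 0, 0.9, 0.02, 10, 0, 0, 0, 0, 1.4, 0.02, 10, 0, 0, 0, 0, 1.9, 0.02, 10, 0, 0, 0, 0, 2.3, 0.02, 10, 0, 0, 0, 0, 2.7, 0.02, 10, 0, 0, 0, 0, 3.1, 0.02, 10, 0, 0, 0, 0, 3.4, 0.02, 10, 0, 0, 0, 0, 3.5, 0.02, 10, 0, 0, 0, 0, 3.5, 0.02, 10]
}}

```text
time_s: 8.35
tcp_pos: [561.4, -364.7, 70.7]
eef_rot: [[0.998, 0.055, -0.0], [0.055, -0.998, 0.0], [-0.0, -0.0, -1.0]]
ft_force: [-1.0, -0.6, -2.6]
gripper_width: 0.295
```

Run:
```python
from h import *
im,st=shot('side','s3',(240,460,160,395),3.2); print(st['time_s'],st['tcp_pos'],st['ft_force'],st['gripper_width'])
```

```text
8.35 [ 561.39218204 -364.67680367   70.74931974] [-0.98664597 -0.62545182 -2.56101981] 0.2945397932875043
```

View pics/s3.png

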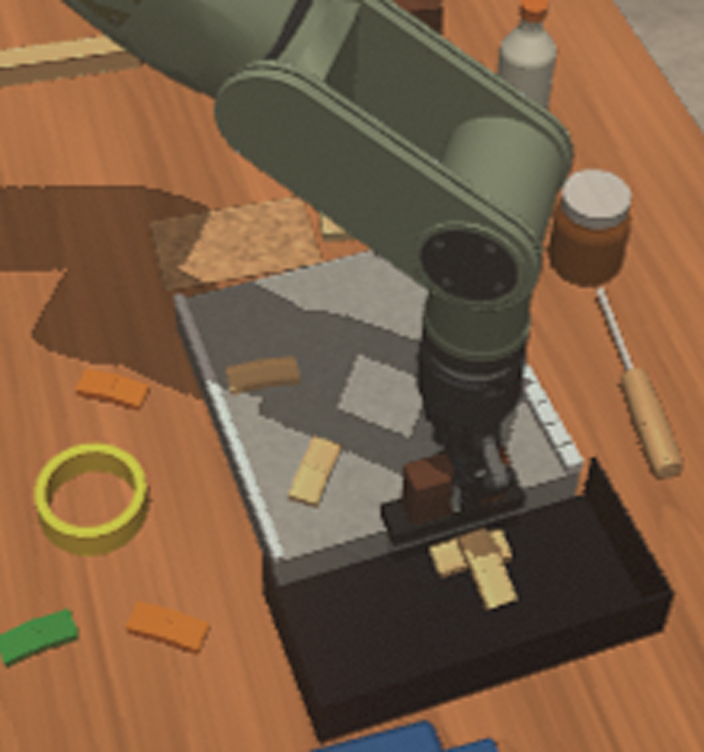

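Run:
```python
from h import *
R=down(-np.pi/2+.057)
for p in ((468,-145,115),(468,-145,71)): print(rel(p,R))
```

```text
(array([-0.  ,  0.  , -0.01]), array([-2.704, -7.474, -1.472]))
(array([-0.  ,  0.  , -0.01]), array([-2.704e+00, -7.473e+00, -5.000e-03]))
```

Call:
{"fn": "arm_command", "kwargs": {
  "rows": [0, 0, 0, 0, 0, -0.8, 10, 0, 0, 0, 0, -0.3, -1.47, 10, 0, 0, 0, -0.6, -1.8, -1.47, 10, 0, 0, 0, -1.2, -3.3, -1.47, 10, 0, 0, 0, -1.8, -4.9, -1.47, 10, 0, 0, 0, -2.4, -6.5, -1.47, 10, 0, 0, 0, -2.7, -7.4, -1.47, 10, 0, 0, 0, -2.7, -7.47, -0.9, 10, 0, 0, 0, -2.7, -7.47, -0.4, 10, 0, 0, 0, -2.7, -7.47, -0.4, 10]
}}

```text
time_s: 9.65
tcp_pos: [467.4, -144.4, 82.7]
eef_rot: [[0.998, 0.056, -0.001], [0.056, -0.998, 0.001], [-0.001, -0.001, -1.0]]
ft_force: [0.1, 0.7, -2.0]
gripper_width: 0.291
```

Run:
```python
from h import *
im,st=shot('side','s4',(240,460,160,395),3.2); print(st['time_s'],st['tcp_pos'],st['ft_force'],st['gripper_width'])
R=down(-np.pi/2+.057)
for y in (-145,-364): print(rel((471+.057*(-200-y),y,71),R))
```

```text
9.65 [ 467.39985696 -144.44459828   82.7144229 ] [ 0.06455576  0.69393104 -1.9747099 ] 0.29119539161222874
(array([-0.  , -0.  , -0.01]), array([-0.007,  0.004,  0.409]))
(array([-0.  , -0.  , -0.01]), array([1.000e-03, 7.316e+00, 4.090e-01]))
```

View pics/s4.png

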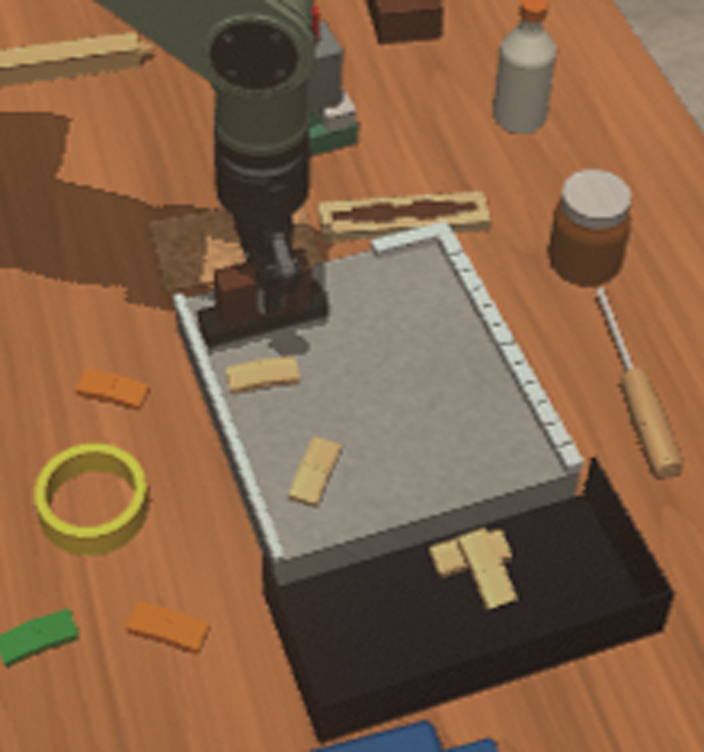

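Call:
{"fn": "arm_command", "kwargs": {
  "rows": [0, 0, 0, 0, 0, 0.25, 10, 0, 0, 0, 0, 0, 0.41, 10, 0, 0, 0, 0, 0.3, 0.41, 10, 0, 0, 0, 0, 0.8, 0.41, 10, 0, 0, 0, 0, 1.3, 0.41, 10, 0, 0, 0, 0, 1.8, 0.41, 10, 0, 0, 0, 0, 2.4, 0.41, 10, 0, 0, 0, 0, 3, 0.41, 10, 0, 0, 0, 0, 3.5, 0.41, 10, 0, 0, 0, 0, 4, 0.41, 10]
}}

```text
time_s: 10.95
tcp_pos: [474.8, -266.2, 70.5]
eef_rot: [[0.998, 0.055, -0.0], [0.055, -0.998, 0.0], [-0.0, -0.0, -1.0]]
ft_force: [0.2, 0.7, -1.5]
gripper_width: 0.292
```

Run:
```python
from h import *
im,st=shot('side','s5',(240,460,160,395),3.2); print(st['time_s'],st['tcp_pos'],st['ft_force'],st['gripper_width'])
R=down(-np.pi/2+.057)
for y in (-145,-374): print(rel((471+.057*(-200-y),y,71),R))
```

```text
10.95 [ 474.81510516 -266.21413392   70.49172782] [ 0.22309369  0.70280852 -1.52439669] 0.2924971858740199
(array([ 0.01, -0.01, -0.01]), array([-0.027, -4.108, -0.021]))
(array([ 0.01, -0.01, -0.01]), array([-0.01 ,  3.537, -0.006]))
```

View pics/s5.png

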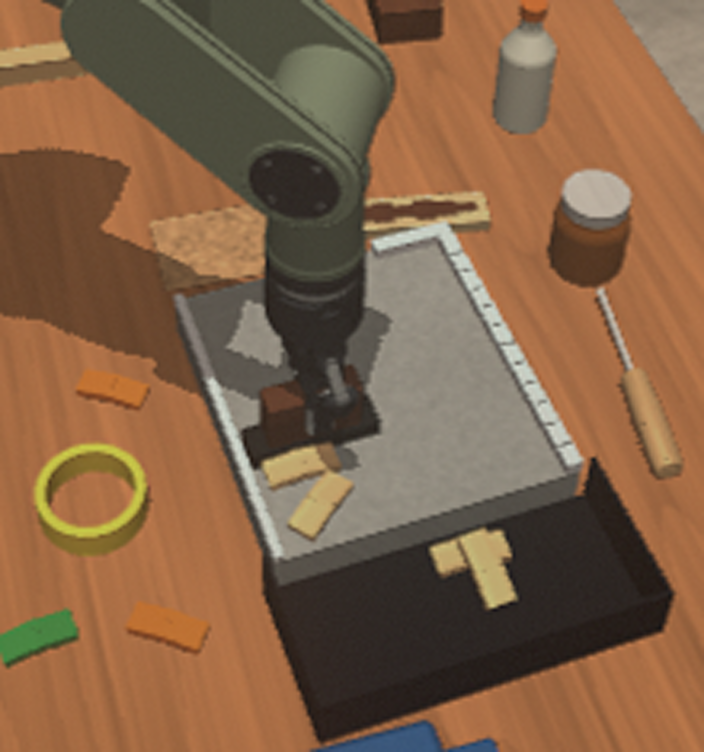

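Call:
{"fn": "arm_command", "kwargs": {
  "rows": [0, 0, 0, 0, 0.4, 0, 10, 0, 0, 0, 0, 0.9, 0, 10, 0, 0, 0, 0, 1.4, 0, 10, 0, 0, 0, 0, 1.9, 0, 10, 0, 0, 0, 0, 2.3, 0, 10, 0, 0, 0, 0, 2.7, 0, 10, 0, 0, 0, 0, 3.1, 0, 10, 0, 0, 0, 0, 3.45, 0, 10, 0, 0, 0, 0, 3.55, 0, 10, 0, 0, 0, 0, 3.55, 0, 10]
}}

```text
time_s: 12.25
tcp_pos: [480.6, -371.5, 70.4]
eef_rot: [[0.998, 0.055, -0.0], [0.055, -0.998, 0.0], [-0.0, -0.0, -1.0]]
ft_force: [0.1, 0.7, -2.1]
gripper_width: 0.293
```

Run:
```python
from h import *
im,st=shot('side','s6',(240,460,160,395),3.2); print(st['time_s'],st['tcp_pos'],st['ft_force'],st['gripper_width'])
R=down(-np.pi/2+.0)
for p in ((470,-350,130),(473,-6,130),(473,-6,40)): print(rel(p,R))
```

```text
12.25 [ 480.61611145 -371.49071484   70.41538718] [ 0.05091586  0.67868843 -2.09435476] 0.2934829647286189
(array([-0.  ,  0.  ,  0.32]), array([-0.314, -0.727, -1.984]))
(array([-0.  ,  0.  ,  0.32]), array([  0.419, -12.171,  -1.981]))
(array([-0.  ,  0.  ,  0.32]), array([  0.42 , -12.17 ,   1.019]))
```

View pics/s6.png

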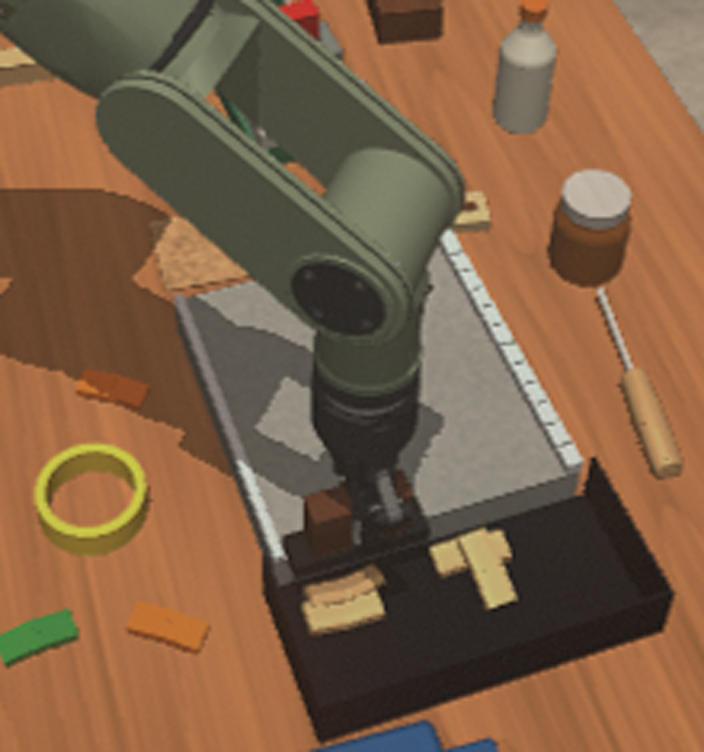

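Call:
{"fn": "arm_command", "kwargs": {
  "rows": [0, 0, 0, 0, -0.2, -0.8, 10, 0, 0, 0.1, 0, -0.7, -1.7, 10, 0, 0, 0.2, 0, -2, -1.98, 10, 0, 0, 0.3, 0, -3.6, -1.98, 10, 0, 0, 0.4, 0.1, -5.2, -1.98, 10, 0, 0, 0.5, 0.2, -6.9, -1.98, 10, 0, 0, 0.5, 0.3, -8.6, -1.98, 10, 0, 0, 0.5, 0.4, -10.2, -1.98, 10, 0, 0, 0.5, 0.42, -11.6, -1.98, 10, 0, 0, 0.5, 0.42, -12.17, -1.98, 10]
}}

```text
time_s: 13.55
tcp_pos: [472.5, -4.2, 130.0]
eef_rot: [[1.0, -0.029, -0.0], [-0.029, -1.0, -0.0], [-0.0, 0.0, -1.0]]
ft_force: [0.2, -0.5, -2.6]
gripper_width: 0.296
```

Call:
{"fn": "arm_command", "kwargs": {
  "rows": [0, 0, 0, 0, 0, 0.6, 10, 0, 0, 0, 0, 0, 1.5, 10, 0, 0, 0, 0, 0, 2.2, 10, 0, 0, 0, 0, 0, 2.2, 10, 0, 0, 0, 0, 0, 2.2, 10]
}}

```text
time_s: 14.18
tcp_pos: [473.8, -6.6, 64.6]
eef_rot: [[0.999, -0.032, 0.001], [-0.032, -0.999, -0.0], [0.001, 0.0, -1.0]]
ft_force: [-0.3, 0.8, -1.8]
gripper_width: 0.297
```

Run:
```python
from h import *
im,st=shot('side','s7',(240,460,160,395),3.2); print(st['time_s'],st['tcp_pos'],st['ft_force'],st['gripper_width'])
im,st=shot('wrist','w7',None,1.25)
R=down(-np.pi/2-.03)
for p in ((474,-6,33.7),): print(rel(p,R))
```

```text
14.175 [473.75550608  -6.59469191  64.59276687] [-0.25089029  0.82830164 -1.83247708] 0.2973607386564111
(array([ 0.  , -0.01, -0.01]), array([-0.002, -0.017,  1.04 ]))
```

View pics/s7.png

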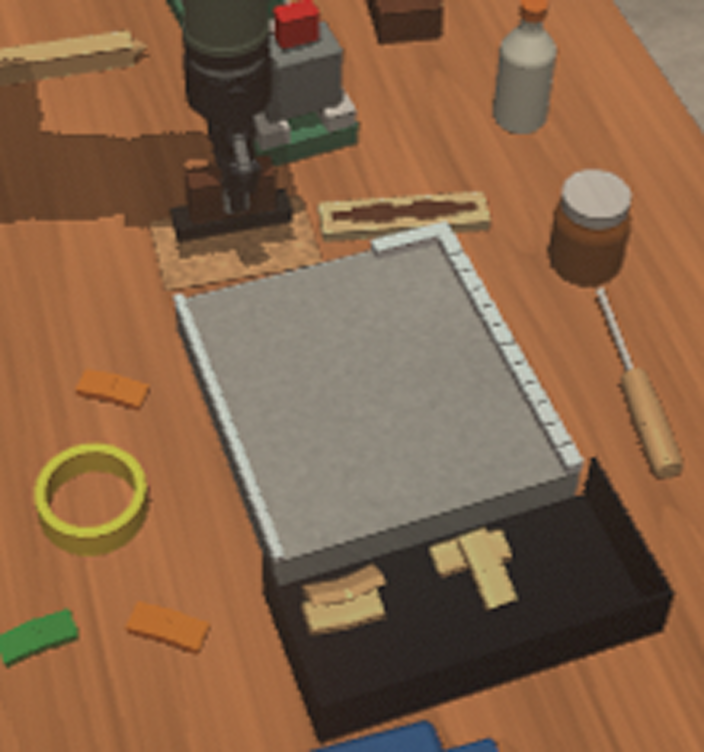

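View pics/w7.png

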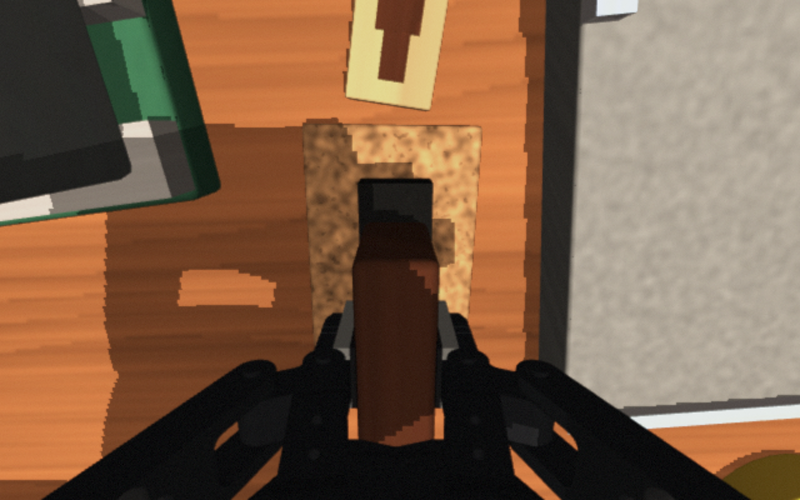

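Call:
{"fn": "arm_command", "kwargs": {
  "rows": [0, 0, 0, 0, 0, 0.5, 10, 0, 0, 0, 0, 0, 0.85, 10, 0, 0, 0, 0, 0, 1, 10, 0, 0, 0, 0, 0, 1.03, 10, 0, 0, 0, 0, 0, 1.03, 10, 0, 0, 0, 0, 0, 1.03, 30, 0, 0, 0, 0, 0, 1.03, 48, 0, 0, 0, 0, 0, 1.03, 48, 0, 0, 0, 0, 0, 1.03, 48]
}}

```text
time_s: 15.4
tcp_pos: [473.2, -6.3, 32.9]
eef_rot: [[0.999, -0.032, 0.0], [-0.032, -0.999, -0.0], [0.0, 0.0, -1.0]]
ft_force: [0.5, -0.7, -0.1]
gripper_width: 0.564
```

Call:
{"fn": "arm_command", "kwargs": {
  "rows": [0, 0, 0, 0, 0, -1, 48, 0, 0, 0, 0, 0, -2.5, 48, 0, 0, 0, 1, 0, -4.3, 48, 0, 0, 0, 2, 0, -6, 60, 0, 0, 0, 2, 0, -7, 80, 0, 0, 0, 2, 0, -7, 85, 0, 0, 0, 2, 0, -7, 85]
}}

```text
time_s: 16.27
tcp_pos: [532.0, -8.1, 241.6]
eef_rot: [[0.999, -0.032, -0.003], [-0.032, -0.999, 0.0], [-0.003, 0.0, -1.0]]
ft_force: [0.1, 0.8, -0.1]
gripper_width: 0.995
```

Run:
```python
from h import *
im,st=shot('wrist','w8',None,1.25); print(st['time_s'],st['tcp_pos'],st['ft_force'])
save(im,'w8a',(180,330,0,240),2.5)
im,st=shot('side','s8',(200,420,90,270),3.5)
```

```text
16.275 [532.03566904  -8.13253647 241.5592251 ] [ 0.11398949  0.78463647 -0.08542767]
```

View pics/w8.png

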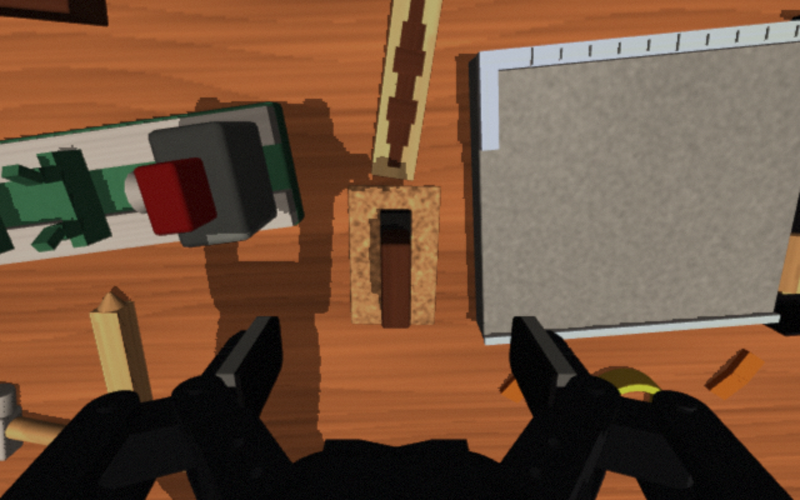

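View pics/s8.png

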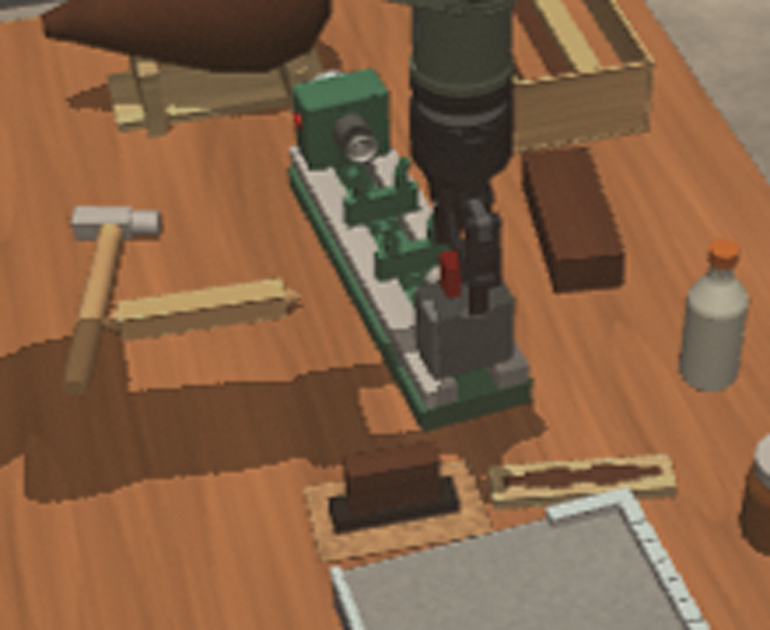

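Run:
```python
from h import *
save(load('w8')[0],'w8b',(270,380,0,160),4.5)
R=down(-np.pi/2-.166)
for p in ((637.4,-21,60),): print(rel(p,R))
```

```text
(array([0.  , 0.02, 0.77]), array([3.551, 0.315, 6.026]))
```

View pics/w8b.png

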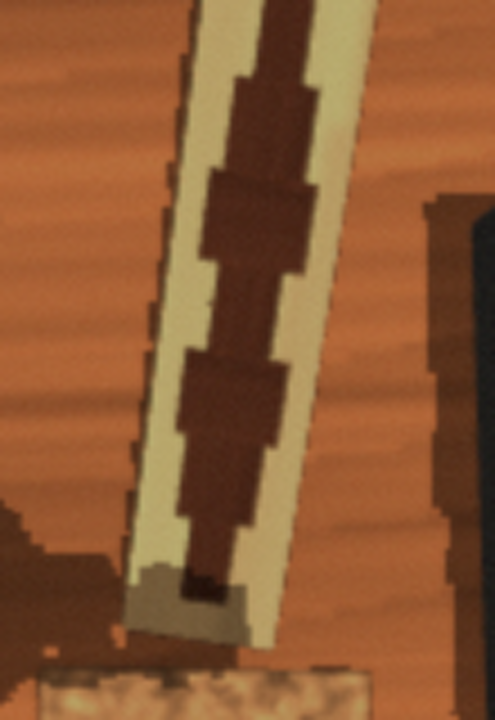

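Run:
```python
from h import *
im,st=load('w8')
q=lambda u,v: onz('wrist',(u+.5)/4.5-.5+270,(v+.5)/4.5-.5,14,st)[:2]
a,b,c,d=q(124,627),q(275,648),q(205,0),q(380,0)
print(a,b,c,d); u=(a-b); print(np.arctan2(*(a-b)[::-1])-np.pi/2, np.arctan2(*(c-a)[::-1]),np.arctan2(*(d-b)[::-1]), (a+b)/2)
```

```text
[561.75232242  12.527306  ] [555.1481414  -26.17973935] [702.31244603 -12.88945063] [701.06832934 -52.63910761]
-0.16899230254239095 -0.17889174101377736 -0.17937864719513533 [558.45023191  -6.82621668]
```

Call:
{"fn": "arm_command", "kwargs": {
  "rows": [0, 0, 0.4, 1.5, 0.1, 1, 60, 0, 0, 0.8, 3, 0.2, 2.3, 54, 0, 0, 0.8, 3.55, 0.3, 3.8, 54, 0, 0, 0.8, 3.55, 0.3, 5, 54, 0, 0, 0.8, 3.55, 0.3, 6, 54, 0, 0, 0.8, 3.55, 0.3, 6, 54, 0, 0, 0.8, 3.55, 0.3, 6, 54]
}}

```text
time_s: 17.25
tcp_pos: [639.6, -20.6, 63.5]
eef_rot: [[0.985, -0.171, 0.001], [-0.171, -0.985, -0.0], [0.001, -0.0, -1.0]]
ft_force: [0.8, -0.2, 0.8]
gripper_width: 0.632
```

Run:
```python
from h import *
im,st=shot('wrist','w9',None,1.25); print(st['time_s'],st['tcp_pos'],st['ft_force'])
R=down(-np.pi/2-.172)
for p in ((637.3,-20.5,3),): print(rel(p,R))
print(proj('wrist',(637.3,-20.5,14),st)*1.25, proj('wrist',(637.3,-20.5,3),st)*1.25)
```

```text
17.25 [639.64409666 -20.60527565  63.53813743] [ 0.83812371 -0.19711595  0.82221729]
(array([-0.  , -0.01,  0.  ]), array([-0.096,  0.012,  2.042]))
[394.89299782 278.60907192] [394.90471004 271.00927795]
```

View pics/w9.png

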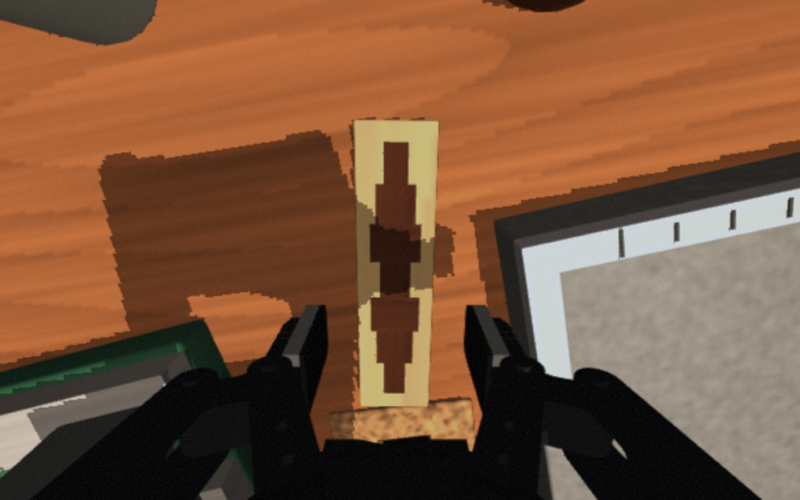

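Call:
{"fn": "arm_command", "kwargs": {
  "rows": [0, 0, 0, -0.09, 0, 0.9, 54, 0, 0, 0, -0.09, 0, 1.5, 54, 0, 0, 0, -0.09, 0, 1.9, 54, 0, 0, 0, -0.09, 0, 2.03, 54, 0, 0, 0, -0.09, 0, 2.03, 54, 0, 0, 0, -0.09, 0, 2.03, 36, 0, 0, 0, -0.09, 0, 2.03, 25, 0, 0, 0, -0.09, 0, 2.03, 25, 0, 0, 0, -0.09, 0, 2.03, 25],
  "grip_force": 80
}}

```text
time_s: 18.42
tcp_pos: [637.4, -20.2, 3.2]
eef_rot: [[0.985, -0.171, 0.002], [-0.171, -0.985, -0.0], [0.002, -0.0, -1.0]]
ft_force: [-1.6, 0.6, 5.6]
gripper_width: 0.441
```

Call:
{"fn": "arm_command", "kwargs": {
  "rows": [0, 0, 0, 0, 0, 0, 25, 0, 0, 0, 0, 0, -0.5, 25, 0, 0, 0, 0, 0, -1, 25, 0, 0, 0, 0, 0, -1, 25]
}}

```text
time_s: 18.92
tcp_pos: [637.8, -20.2, 34.0]
eef_rot: [[0.985, -0.171, 0.004], [-0.171, -0.985, -0.0], [0.004, -0.0, -1.0]]
ft_force: [0.4, 0.5, 0.0]
gripper_width: 0.441
```

Run:
```python
from h import *
q=lambda n,u,v,z,st:np.round(onz(n,u/1.25,v/1.25,z,st)[:2],1)
im,st=load('w9'); print('corner',q('wrist',522,249,52,st),'stop in corner',q('wrist',560,273,52,st))
im,st=shot('wrist','w10',None,1.25); print(st['time_s'],st['tcp_pos'],st['ft_force'],st['gripper_width'])
```

```text
corner [656.4 -76.3] stop in corner [643.3 -91. ]
18.925 [637.79394796 -20.21593406  33.9953543 ] [0.3874278  0.52458136 0.02756396] 0.4407605197466578
```

View pics/w10.png

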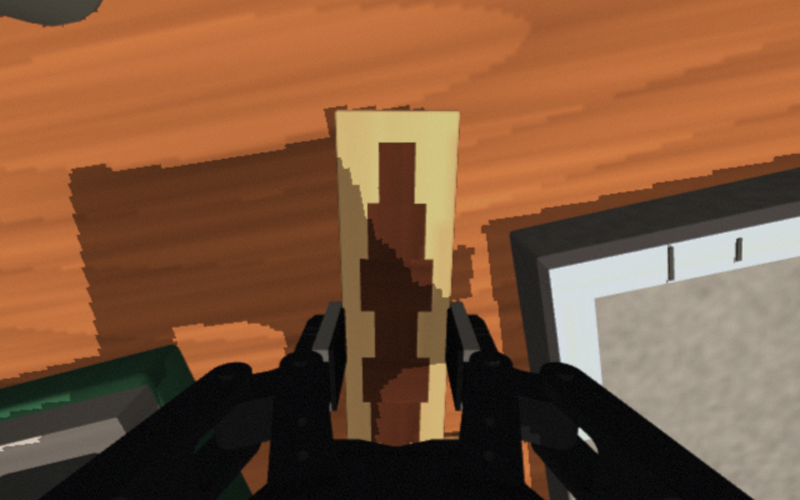

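Run:
```python
from h import *
R=down(.057)
for p in ((604.9,-188.5,110),(604.9,-188.5,44.2)): print(rel(p,R))
```

```text
(array([ 1.000e-02, -1.000e-02, -1.031e+01]), array([-0.094,  5.712, -2.566]))
(array([ 1.000e-02, -1.000e-02, -1.031e+01]), array([-0.097,  5.712, -0.373]))
```

Call:
{"fn": "arm_command", "kwargs": {
  "rows": [0, 0, 0, 0, 0, -1.4, 25, 0, 0, 0, 0, 0.4, -2.57, 25, 0, 0, -0.8, 0, 1.4, -2.57, 25, 0, 0, -1.8, 0, 2.6, -2.57, 25, 0, 0, -2.8, 0, 3.8, -2.57, 25, 0, 0, -3.8, 0, 5, -2.57, 25, 0, 0, -4.8, -0.09, 5.71, -2.57, 25, 0, 0, -5.8, -0.09, 5.71, -2.57, 25, 0, 0, -6.8, -0.09, 5.71, -2.57, 25, 0, 0, -7.8, -0.09, 5.71, -2.57, 25]
}}

```text
time_s: 20.23
tcp_pos: [604.1, -188.5, 108.5]
eef_rot: [[0.367, 0.93, -0.001], [0.93, -0.367, 0.0], [-0.0, -0.001, -1.0]]
ft_force: [0.2, 0.3, -0.1]
gripper_width: 0.439
```

Run:
```python
from h import *
st=status.state(); print(st['time_s'],st['tcp_pos'],st['gripper_width'])
R=down(.057)
for p in ((604.9,-188.5,110),(604.9,-188.5,55)): print(rel(p,R))
```

```text
20.225 [ 604.13839072 -188.47842556  108.5215854 ] 0.4392956358966042
(array([-0.01, -0.  , -2.48]), array([ 0.009,  0.024, -0.049]))
(array([-0.01, -0.  , -2.48]), array([0.009, 0.026, 1.784]))
```

Call:
{"fn": "arm_command", "kwargs": {
  "rows": [0, 0, -1, 0, 0, 0, 25, 0, 0, -2, 0, 0, 0, 25, 0, 0, -2.48, 0, 0, 0, 25, 0, 0, -2.48, 0, 0, 0.8, 25, 0, 0, -2.48, 0, 0, 1.5, 25, 0, 0, -2.48, 0, 0, 1.6, 25, 0, 0, -2.48, 0, 0, 1.6, 25]
}}

```text
time_s: 21.1
tcp_pos: [604.8, -188.5, 61.3]
eef_rot: [[-0.052, 0.999, -0.0], [0.999, 0.052, -0.0], [-0.0, -0.0, -1.0]]
ft_force: [-0.5, 0.4, 0.2]
gripper_width: 0.438
```

Run:
```python
from h import *
im,st=shot('wrist','w11',None,1.25); print(st['time_s'],st['tcp_pos'],st['ft_force'],st['gripper_width'])
im,_=shot('side','s11',(240,460,160,360),3.2)
R=down(.057)
for p in ((604.9,-188.5,44.2),): print(rel(p,R))
```

```text
21.1 [ 604.76076617 -188.47478458   61.27355224] [-0.46274203  0.40486323  0.23821655] 0.4382389265927193
(array([ 0.01,  0.  , -0.03]), array([ 0.005, -0.013,  0.596]))
```

View pics/w11.png

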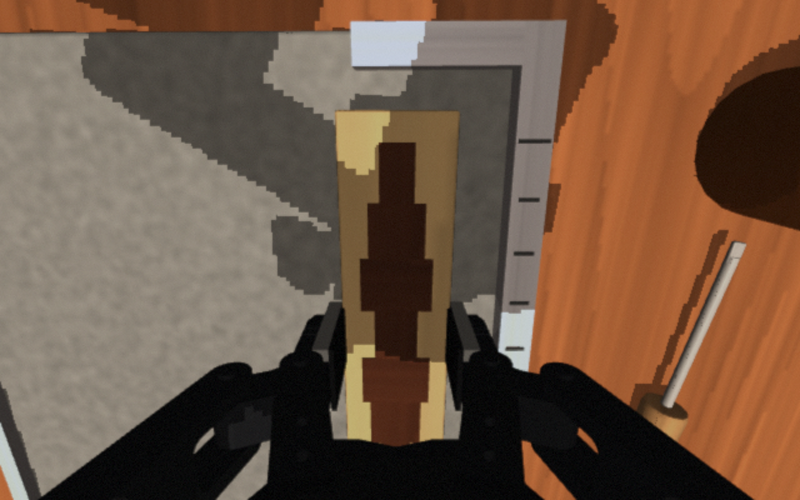

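View pics/s11.png

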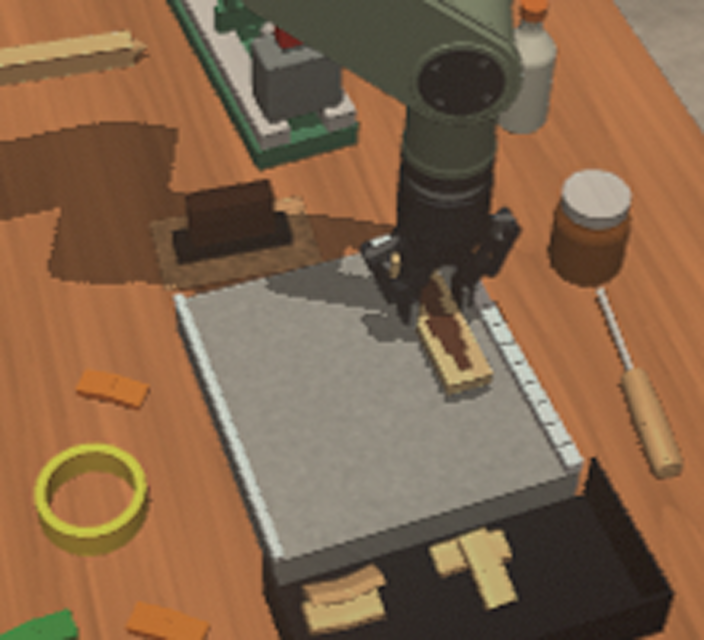

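Call:
{"fn": "arm_command", "kwargs": {
  "rows": [0, 0, 0, 0, 0, 0.3, 25, 0, 0, 0, 0, 0, 0.55, 25, 0, 0, 0, 0, 0, 0.58, 25, 0, 0, 0, 0.15, 0, 0.58, 25, 0, 0, 0, 0.3, 0, 0.58, 25, 0, 0, 0, 0.4, 0, 0.58, 25, 0, 0, 0, 0.45, 0, 0.58, 25, 0, 0, 0, 0.48, 0, 0.58, 25, 0, 0, 0, 0.5, 0, 0.58, 25, 0, 0, 0, 0.5, 0, 0.58, 25]
}}

```text
time_s: 22.45
tcp_pos: [603.9, -173.5, 43.8]
eef_rot: [[-0.052, 0.999, 0.0], [0.999, 0.052, -0.0], [-0.0, 0.0, -1.0]]
ft_force: [-0.4, 0.2, -1.1]
gripper_width: 0.441
```

Not touching the stop yet; nudge a little.

Call:
{"fn": "arm_command", "kwargs": {
  "rows": [0, 0, 0, 0.03, 0, 0, 25, 0, 0, 0, 0.06, 0, 0, 25, 0, 0, 0, 0.09, 0, 0, 25, 0, 0, 0, 0.09, 0, 0, 25]
}}

```text
time_s: 22.95
tcp_pos: [604.2, -173.2, 44.2]
eef_rot: [[-0.053, 0.999, 0.001], [0.999, 0.053, -0.004], [-0.004, 0.001, -1.0]]
ft_force: [0.7, -7.4, -1.2]
gripper_width: 0.433
```

Run:
```python
from h import *
im,st=shot('wrist','w12',(250,480,0,180),3.3); print(st['time_s'],st['tcp_pos'],st['ft_force'],st['gripper_width'])
```

```text
22.95 [ 604.15727713 -173.19162552   44.20310983] [ 0.73733063 -7.40420472 -1.15623736] 0.43342369372600115
```

View pics/w12.png

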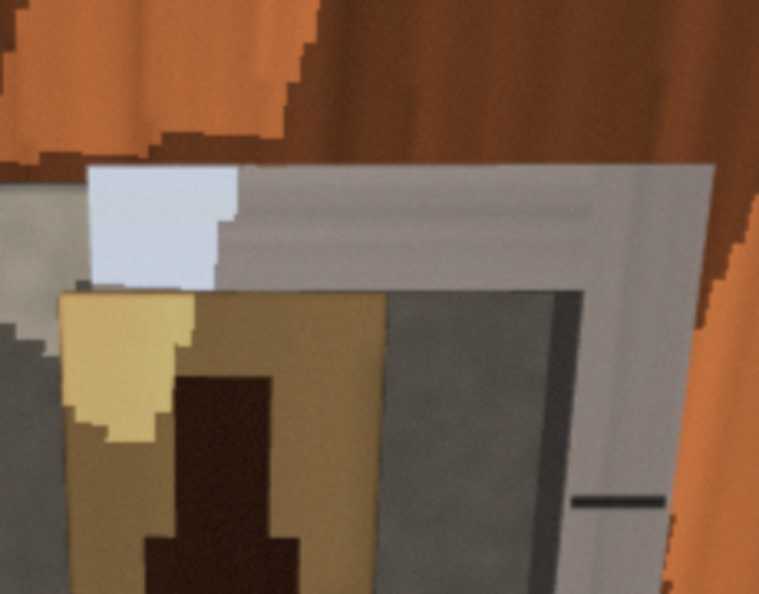

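Call:
{"fn": "arm_command", "kwargs": {
  "rows": [0, 0, 0, -0.05, 0, 0, 36, 0, 0, 0, -0.05, 0, 0, 48, 0, 0, 0, -0.05, 0, 0, 48, 0, 0, 0, -0.05, 0, -0.3, 48, 0, 0, 0, -0.05, 0, -1.2, 48, 0, 0, 0, -0.05, 0, -2, 20, 0, 0, 0, -0.05, -1, -2, 0, 0, 0, 0, -0.05, -2, -2, 0, 0, 0, 0, -0.05, -2, -1.4, 0, 0, 0, 0, -0.05, -2, -1.4, 0]
}}

```text
time_s: 24.25
tcp_pos: [543.2, -175.0, 85.6]
eef_rot: [[-0.052, 0.999, -0.001], [0.999, 0.052, 0.001], [0.001, -0.001, -1.0]]
ft_force: [0.9, -0.3, 0.5]
gripper_width: -0.002
```

Run:
```python
from h import *
im,st=shot('wrist','w13',None,1.25); print(st['time_s'],st['tcp_pos'],st['ft_force'],st['gripper_width'])
R=down(.057)
for p in ((544,-174,44),): print(rel(p,R))
```

```text
24.25 [ 543.16987861 -174.96578607   85.6358072 ] [ 0.91094522 -0.28946818  0.47710834] -0.0023362643445404532
(array([ 0.  , -0.  , -0.03]), array([4.000e-02, 1.000e-03, 1.406e+00]))
```

View pics/w13.png

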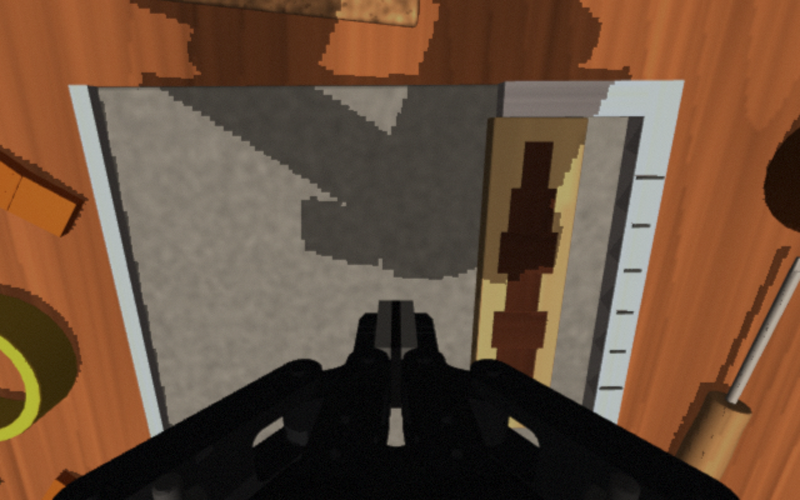

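Call:
{"fn": "arm_command", "kwargs": {
  "rows": [0, 0, 0, 0.03, 0, 0.8, 0, 0, 0, 0, 0.03, 0, 1.3, 0, 0, 0, 0, 0.03, 0, 1.42, 0, 0, 0, 0, 0.03, 0.3, 1.42, 0, 0, 0, 0, 0.03, 0.7, 1.42, 0, 0, 0, 0, 0.03, 1, 1.42, 0, 0, 0, 0, 0.03, 1.2, 1.42, 0, 0, 0, 0, 0.03, 1.4, 1.42, 0, 0, 0, 0, 0.03, 1.5, 1.42, 0, 0, 0, 0, 0.03, 1.5, 1.42, 0]
}}

```text
time_s: 25.55
tcp_pos: [588.5, -172.5, 43.8]
eef_rot: [[-0.052, 0.999, -0.001], [0.999, 0.052, -0.001], [-0.001, -0.001, -1.0]]
ft_force: [-3.4, -1.8, 5.2]
gripper_width: -0.001
```

Call:
{"fn": "arm_command", "kwargs": {
  "rows": [0, 0, 0, 0, 0.08, 0, 0, 0, 0, 0, 0, 0.16, 0, 0, 0, 0, 0, 0, 0.24, 0, 0, 0, 0, 0, 0, 0.24, 0, 0]
}}

```text
time_s: 26.05
tcp_pos: [595.2, -172.3, 43.8]
eef_rot: [[-0.052, 0.999, -0.002], [0.999, 0.052, -0.001], [-0.001, -0.002, -1.0]]
ft_force: [-5.0, -1.8, 6.0]
gripper_width: -0.0
```

Run:
```python
from h import *
im,st=shot('wrist','w14',None,1.25); print(st['time_s'],st['tcp_pos'],st['ft_force'],st['gripper_width'])
```

```text
26.05 [ 595.18600228 -172.32946664   43.79197577] [-4.97220987 -1.77263427  5.996213  ] -3.088848820992449e-05
```

View pics/w14.png

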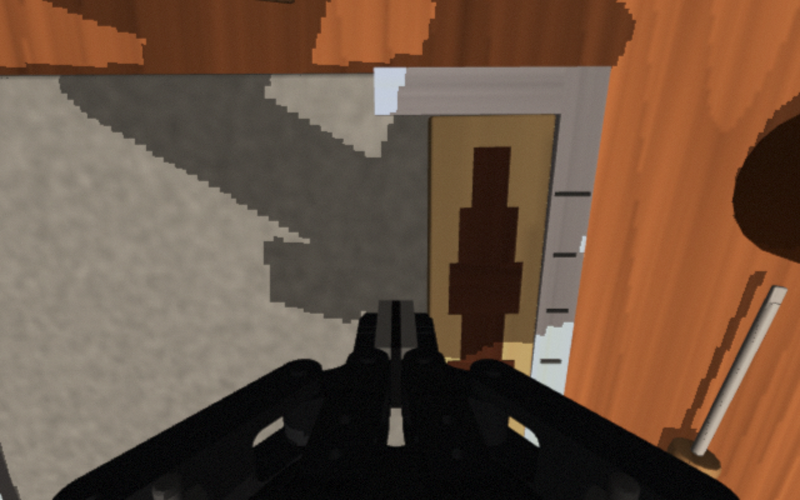

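Call:
{"fn": "arm_command", "kwargs": {
  "rows": [0, 0, 0, 0, 0.05, 0, 0, 0, 0, 0, 0, 0.1, 0, 0, 0, 0, 0, 0, 0.13, 0, 0, 0, 0, 0, 0, 0.16, 0, 0, 0, 0, 0, 0, 0.16, 0, 0]
}}

```text
time_s: 26.72
tcp_pos: [596.5, -171.8, 43.7]
eef_rot: [[-0.052, 0.999, -0.009], [0.999, 0.052, 0.0], [0.001, -0.009, -1.0]]
ft_force: [-13.6, -1.8, 11.0]
gripper_width: 0.004
```

Call:
{"fn": "arm_command", "kwargs": {
  "rows": [0, 0, 0, 0, 0.06, 0, 0, 0, 0, 0, 0, 0.06, 0, 0, 0, 0, 0, 0, 0.06, 0, 0]
}}

```text
time_s: 27.1
tcp_pos: [596.6, -171.8, 43.7]
eef_rot: [[-0.053, 0.999, -0.013], [0.999, 0.053, 0.0], [0.001, -0.013, -1.0]]
ft_force: [-16.5, -3.4, 14.8]
gripper_width: -0.003
```

Run:
```python
from h import *
im,st=shot('wrist','w15',(320,500,40,320),2.6); print(st['time_s'],st['tcp_pos'],st['ft_force'],st['gripper_width'])
R=down(.052)
```

```text
27.1 [ 596.57513128 -171.81438306   43.74737095] [-16.53355426  -3.43935164  14.77827937] -0.0025930434669643684
```

View pics/w15.png

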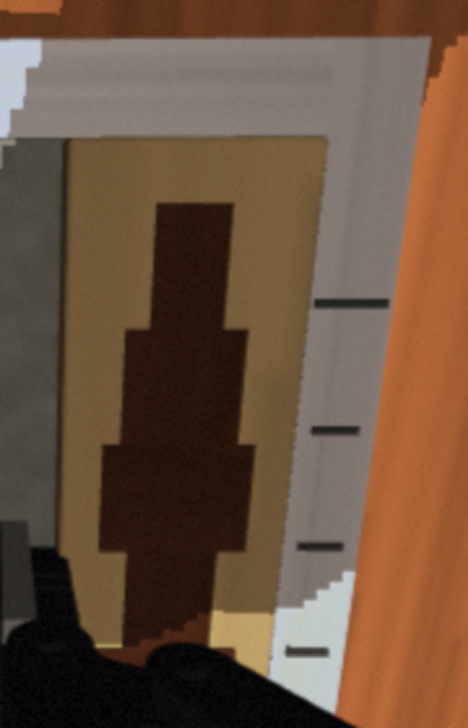

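Run:
```python
from h import *
st=status.state(); R=down(.052)
for p in ((622,-292,100),(622,-292,44),(624,-262,44)): print(rel(p,R))
```

```text
(array([-0.07, -0.01,  0.  ]), array([-4.043,  0.611, -1.887]))
(array([-0.07, -0.01,  0.  ]), array([-4.045,  0.636, -0.021]))
(array([-0.07, -0.01,  0.  ]), array([-3.05 ,  0.755, -0.021]))
```

Call:
{"fn": "arm_command", "kwargs": {
  "rows": [0, 0, 0, 0, -0.5, 0, 0, 0, 0, 0, 0, -0.6, -0.6, 0, 0, 0, 0, -0.6, -0.6, -1.8, 0, 0, 0, 0, -2, -0.2, -1.9, 0, 0, 0, 0, -3.5, 0.3, -1.9, 0, 0, 0, 0, -4.05, 0.45, -1.9, 0, 0, 0, 0, -4.05, 0.45, -1, 0, 0, 0, 0, -4.05, 0.45, -0.3, 0, 0, 0, 0, -4.05, 0.45, -0.02, 0, 0, 0, 0, -4.05, 0.45, -0.02, 0]
}}

```text
time_s: 28.4
tcp_pos: [622.5, -291.6, 43.8]
eef_rot: [[-0.052, 0.999, -0.0], [0.999, 0.052, 0.0], [0.0, -0.0, -1.0]]
ft_force: [-0.8, 0.4, 0.8]
gripper_width: 0.003
```

Call:
{"fn": "arm_command", "kwargs": {
  "rows": [0, 0, 0, 0.3, 0, 0, 0, 0, 0, 0, 0.6, 0, 0, 0, 0, 0, 0, 0.8, 0, 0, 0, 0, 0, 0, 0.95, 0, 0, 0, 0, 0, 0, 1.05, 0, 0, 0, 0, 0, 0, 1.05, 0, 0, 0]
}}

```text
time_s: 29.15
tcp_pos: [621.1, -263.3, 44.4]
eef_rot: [[-0.053, 0.999, 0.002], [0.999, 0.053, -0.005], [-0.005, 0.001, -1.0]]
ft_force: [-0.4, -6.7, -0.6]
gripper_width: 0.003
```

Call:
{"fn": "arm_command", "kwargs": {
  "rows": [0, 0, 0, 0.08, 0, 0, 0, 0, 0, 0, 0.16, 0, 0, 0, 0, 0, 0, 0.16, 0, 0, 0]
}}

```text
time_s: 29.52
tcp_pos: [621.1, -263.1, 45.0]
eef_rot: [[-0.054, 0.999, 0.004], [0.998, 0.054, -0.013], [-0.013, 0.003, -1.0]]
ft_force: [-0.9, -19.4, -0.2]
gripper_width: 0.002
```

Call:
{"fn": "arm_command", "kwargs": {
  "rows": [0, 0, 0, -0.5, 0, 0, 0, 0, 0, 0, -0.8, 0, -0.8, 0, 0, 0, 0, -0.8, 0, -2.3, 20, 0, 0, 0, -0.8, 0, -3.8, 60, 0, 0, 0, -0.8, -0.5, -5, 85, 0, 0, 0, -0.8, -1, -6, 85, 0, 0, 0, -0.8, -1, -6, 85, 0, 0, 0, -0.8, -1, -6, 85]
}}

```text
time_s: 30.52
tcp_pos: [591.6, -281.0, 222.6]
eef_rot: [[-0.052, 0.999, -0.001], [0.999, 0.052, 0.001], [0.001, -0.001, -1.0]]
ft_force: [0.5, -0.9, 0.1]
gripper_width: 1.0
```

Run:
```python
from h import *
im,st=shot('wrist','w16',None,1.25); print(st['time_s'],st['tcp_pos'],st['ft_force'],st['gripper_width'])
im,_=shot('top','t16',None,1.25)
```

```text
30.525 [ 591.59140813 -280.95447046  222.61632083] [ 0.4969585  -0.87992918  0.05190735] 0.9996921973375902
```

View pics/w16.png

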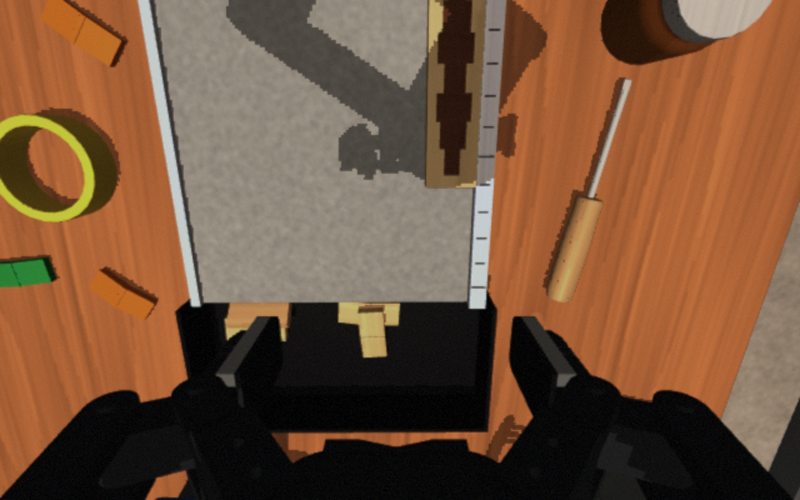

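View pics/t16.png

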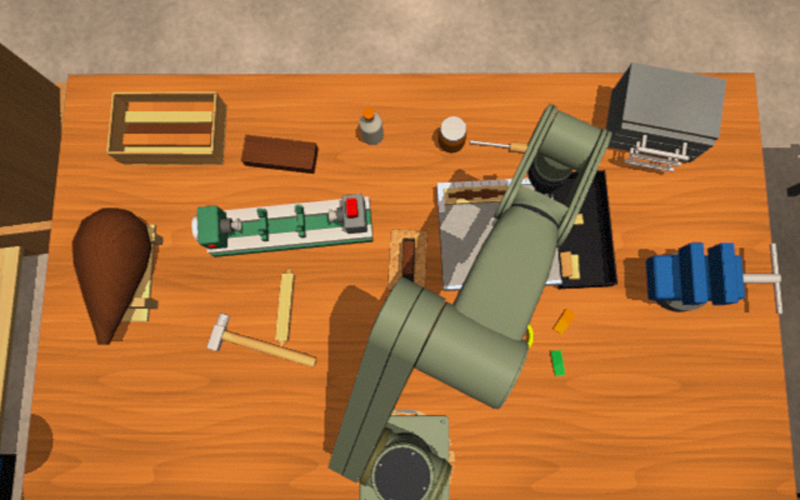

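Run:
```python
from h import *
print(rel((460,250,340),down(-np.pi/2)))
```

```text
(array([-0.02,  0.  ,  9.3 ]), array([17.907, -3.468, -3.9  ]))
```

Call:
{"fn": "arm_command", "kwargs": {
  "rows": [0, 0, 0.5, 1, 0, -1, 85, 0, 0, 1.5, 2.5, -0.5, -2, 85, 0, 0, 2.5, 4.5, -0.9, -3, 85, 0, 0, 3.5, 6.5, -1.3, -3.9, 85, 0, 0, 4.5, 8.5, -1.7, -3.9, 85, 0, 0, 5.5, 10.5, -2.1, -3.9, 85, 0, 0, 6.5, 12.5, -2.5, -3.9, 85, 0, 0, 7.5, 14.5, -2.9, -3.9, 85, 0, 0, 8.5, 16.5, -3.3, -3.9, 85, 0, 0, 9.3, 17.9, -3.47, -3.9, 85]
}}

```text
time_s: 31.88
tcp_pos: [462.2, 239.1, 339.5]
eef_rot: [[1.0, 0.006, -0.002], [0.006, -1.0, -0.001], [-0.002, 0.001, -1.0]]
ft_force: [0.9, 0.7, 0.3]
gripper_width: 0.991
```

Call:
{"fn": "arm_command", "kwargs": {
  "rows": [0, 0, 0, 0, 0, 0, 85, 0, 0, 0, 0, 0, 0, 85]
}}

```text
time_s: 32.12
tcp_pos: [462.9, 237.1, 339.7]
eef_rot: [[1.0, 0.013, -0.002], [0.013, -1.0, -0.002], [-0.002, 0.002, -1.0]]
ft_force: [0.6, 0.2, -0.3]
gripper_width: 0.996
```

Run:
```python
from h import *
im,st=shot('wrist','w17',None,1.25); print(st['time_s'],st['tcp_pos'],st['joint_vel'].round(3))
```

```text
32.125 [462.90010806 237.1422651  339.67862049] [-0.031 -0.011 -0.001  0.     0.001  0.005]
```

View pics/w17.png

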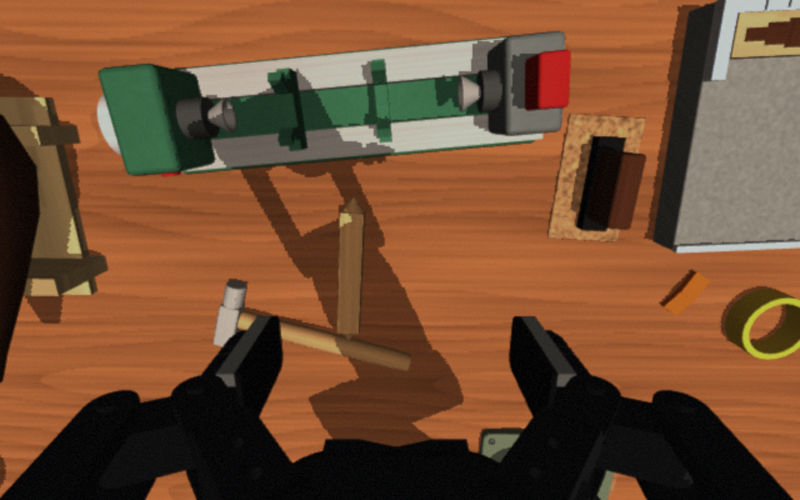

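Lathe and blank both in view. Enlarged crops for measuring.

Run:
```python
from h import *
im,st=load('w17')
save(im,'w17a',(70,270,20,150),4)
save(im,'w17b',(270,470,15,145),4)
save(im,'w17c',(230,340,140,280),4)
```

```text
(no output)
```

View pics/w17a.png

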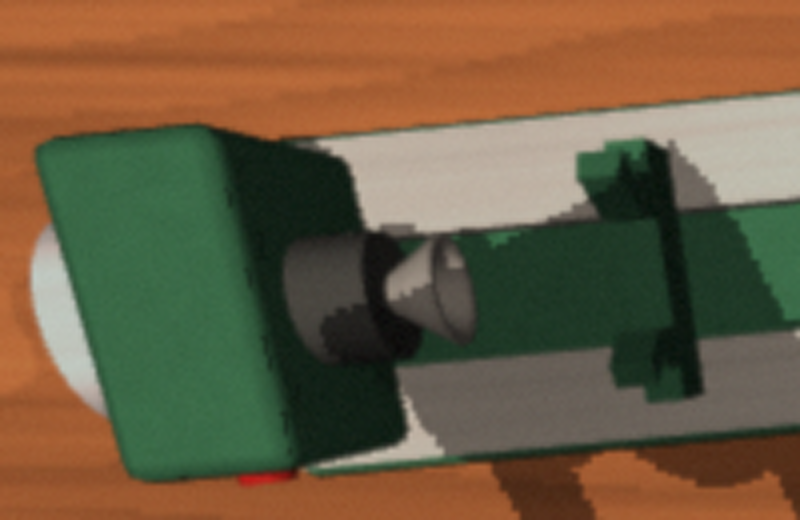

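View pics/w17b.png

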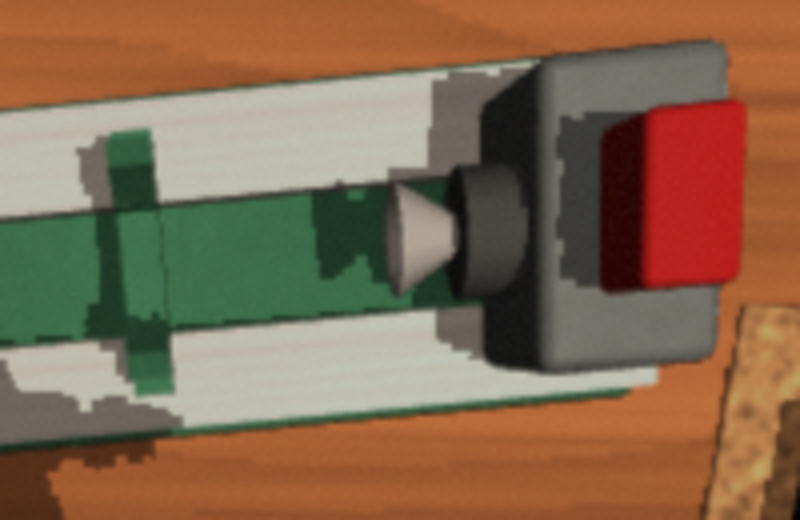

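View pics/w17c.png

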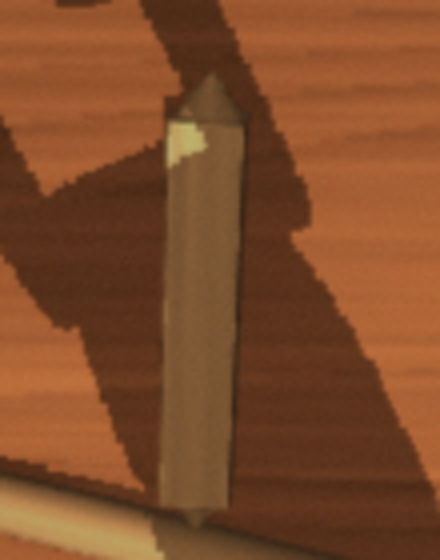

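```bash
cat > m.py <<'E'
from h import *
im,st=load('w17')
def f(off,s=4):
    return lambda u,v,z: onz('wrist',(u+.5)/s-.5+off[0],(v+.5)/s-.5+off[1],z,st)[:2]
a,b,c=f((70,20)),f((270,15)),f((230,140))
E
python3 - <<'E'
from m import *
np.set_printoptions(precision=1,suppress=True)
ang=lambda p,q: np.degrees(np.arctan2(*(q-p)[::-1]))
print('head top',[a(*p,130) for p in((38,143),(207,125),(296,468),(133,480))])
p,q=a(345,130,50),b(540,62,50); print('bed back',p,q,ang(q,p)-90)
p,q=a(310,474,50),b(630,393,50); print('bed front',p,q,ang(q,p)-90)
p,q=a(420,232,50),b(380,185,50); print('slot back',p,q,ang(q,p)-90)
p,q=a(420,362,50),b(430,308,50); print('slot front',p,q,ang(q,p)-90)
print('head mouth',a(455,290,95),'tail mouth',b(398,238,95))
print('cradleT horns',b(130,145,112.5),b(152,380,112.5),'cradleH',a(650,150,112.5),a(680,388,112.5))
h=[b(*p,167) for p in((648,108),(745,100),(738,278),(642,288))]
print('handle',h,np.mean(h,0), ang(h[2],h[1])-0,ang(h[3],h[0]))
print('tailstock body top: 131?',[b(*p,131) for p in((545,60),(722,45),(712,357),(543,368))])
print('blank pts',c(210,72,14),c(197,526,14),'top corners',[c(*p,28) for p in((167,122),(245,124),(231,510),(160,507))])
E
```

```text
head top [array([575.5, 479.6]), array([580.3, 435.9]), array([494.3, 426.2]), array([490.4, 471.5])]
bed back [589.1 438.2] [618.2 129.9] 5.400264372006248
bed front [482.3 464.7] [520.5  90.6] 5.823529375146919
slot back [559.5 418.4] [582.7 176.9] 5.484638060557316
slot front [519.4 423.3] [546.2 158.5] 5.781203462687799
head mouth [541.7 391.4] tail mouth [564.2 177.3]
cradleT horns [585.2 253.1] [524.7 246.9] cradleH [578.  328.2] [516.  323.8]
handle [array([587.6, 134. ]), array([589.5, 112.3]), array([551.7, 108.4]), array([549.2, 130.7])] [569.5 121.4] 5.892127858098821 4.960809520558666
tailstock body top: 131? [array([603.7, 149.1]), array([607.7, 105.4]), array([533.4,  97.6]), array([530. , 142.3])]
blank pts [451.5 286.9] [259.8 295.8] top corners [array([435.5, 301.5]), array([435.1, 272.9]), array([275.6, 280.2]), array([276.6, 308.8])]
```

Run:
```python
from m import *
np.set_printoptions(precision=1,suppress=True)
x=np.array([np.cos(.098),np.sin(.098)]);y=np.array([-x[1],x[0]])
for n,p in dict(T1=b(130,147,112.5),T2=b(154,368,112.5),H1=a(612,165,112.5),H2=a(640,365,112.5),H1r=a(655,145,112.5),H1l=a(578,155,112.5),T1r=b(152,131,112.5),T1l=b(107,135,112.5)).items(): print(n,p,p@x,p@y)
p=[(a(x_,y_,z))@y for x_,y_,z in((207,125,130),(296,468,130),(38,143,130),(133,480,130))];print(p)
```

```text
T1 [584.7 253.1] 606.6506659345586 194.69890028881628
T2 [528.  246.4] 549.5761273138619 193.52035879747436
H1 [574.1 338.6] 604.4841921765078 280.8526272065789
H2 [522.2 334.7] 552.4140047472731 281.9714754155191
H1r [579.2 326.8] 608.415305742025 268.5284961962579
H1l [576.5 347.6] 607.7000148153597 289.5134821988423
T1r [588.7 247.3] 610.0425328463748 188.4875547686189
T1l [587.5 259.2] 610.0761975476793 200.51554362135306
[np.float64(377.02904160577657), np.float64(375.82201639763696), np.float64(421.00128607999574), np.float64(421.23369629019106)]
```

Run:
```python
from h import *
save(load('w17')[0],'w17d',(205,285,40,130),8)
```

```text
(no output)
```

View pics/w17d.png

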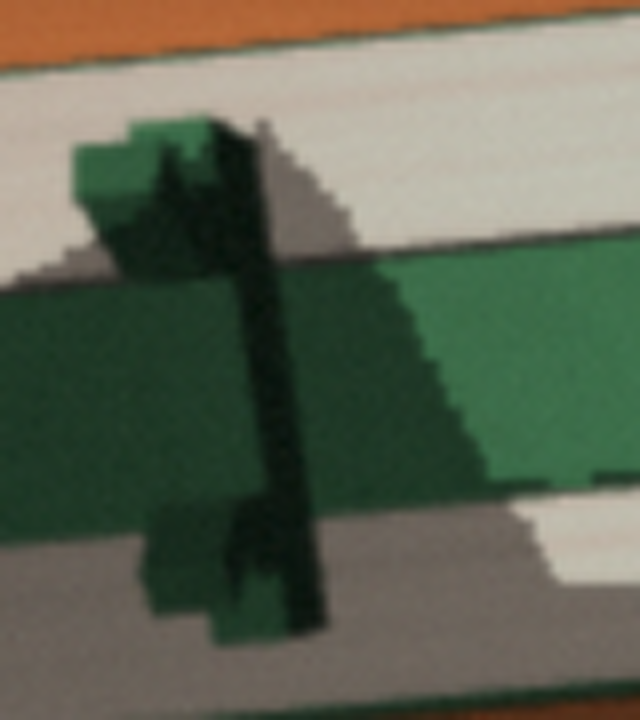

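Run:
```python
from h import *
print(rel((355.6,291.2,100),down(-np.pi/2-.046)))
```

```text
(array([0.01, 0.01, 0.33]), array([-3.551, -1.874,  8.002]))
```

Call:
{"fn": "arm_command", "kwargs": {
  "rows": [0, 0, 0.1, -0.6, -0.3, 0.8, 60, 0, 0, 0.2, -1.5, -0.8, 2, 45, 0, 0, 0.33, -2.6, -1.4, 3.5, 45, 0, 0, 0.33, -3.55, -1.87, 5, 45, 0, 0, 0.33, -3.55, -1.87, 6.5, 45, 0, 0, 0.33, -3.55, -1.87, 7.6, 45, 0, 0, 0.33, -3.55, -1.87, 8, 45, 0, 0, 0.33, -3.55, -1.87, 8, 45, 0, 0, 0.33, -3.55, -1.87, 8, 45]
}}

```text
time_s: 33.3
tcp_pos: [357.0, 292.5, 102.0]
eef_rot: [[0.999, -0.047, 0.002], [-0.047, -0.999, 0.002], [0.002, -0.002, -1.0]]
ft_force: [0.3, -0.2, -0.1]
gripper_width: 0.527
```

Run:
```python
from h import *
im,st=shot('wrist','w18',None,1.25); print(st['time_s'],st['tcp_pos'],st['ft_force'],st['joints'].round(2))
```

```text
33.3 [356.97297995 292.45068656 102.0353145 ] [ 0.33647738 -0.19274593 -0.05591288] [ 0.66  0.27  2.   -0.    0.86  2.28]
```

View pics/w18.png

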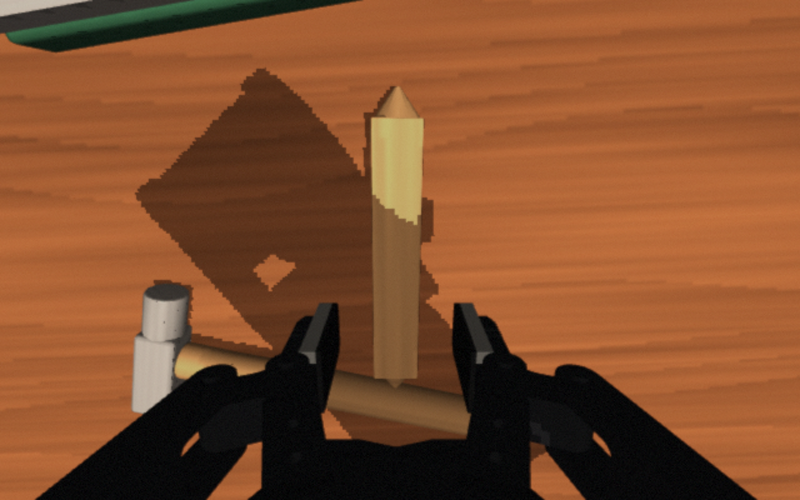

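Run:
```python
from h import *
im,st=load('w18')
q=lambda u,v,z: onz('wrist',u/1.25,v/1.25,z,st)[:2].round(1)
print([q(*p,28) for p in((371,118),(424,118),(417,377),(374,377))],q(397,86,14),q(397,388,14))
print(rel((355.6,291.2,3),down(-np.pi/2-.046)))
```

```text
[array([434.9, 301.2]), array([433.6, 273.7]), array([276.9, 282.1]), array([278.1, 309.4])] [450.8 286.9] [258.6 295.6]
(array([-0.01, -0.01, -0.  ]), array([-0.048,  0.052,  3.303]))
```

Call:
{"fn": "arm_command", "kwargs": {
  "rows": [0, 0, 0, -0.05, 0.03, 0.9, 45, 0, 0, 0, -0.05, 0.03, 2, 45, 0, 0, 0, -0.05, 0.03, 2.8, 45, 0, 0, 0, -0.05, 0.03, 3.2, 45, 0, 0, 0, -0.05, 0.03, 3.3, 45, 0, 0, 0, -0.05, 0.03, 3.3, 45, 0, 0, 0, -0.05, 0.03, 3.3, 25, 0, 0, 0, -0.05, 0.03, 3.3, 12, 0, 0, 0, -0.05, 0.03, 3.3, 12, 0, 0, 0, -0.05, 0.03, 3.3, 12],
  "grip_force": 80
}}

```text
time_s: 34.6
tcp_pos: [354.9, 291.7, 2.9]
eef_rot: [[0.999, -0.046, 0.002], [-0.046, -0.999, 0.001], [0.002, -0.001, -1.0]]
ft_force: [-0.5, -0.9, 6.5]
gripper_width: 0.314
```

Call:
{"fn": "arm_command", "kwargs": {
  "rows": [0, 0, 0, 0, 0, 0, 12, 0, 0, 0, 0, 0, -0.5, 12, 0, 0, 0, 0, 0, -1.3, 12, 0, 0, 0, 0, 0, -1.5, 12]
}}

```text
time_s: 35.1
tcp_pos: [355.1, 291.9, 48.2]
eef_rot: [[0.999, -0.046, 0.003], [-0.046, -0.999, 0.002], [0.003, -0.002, -1.0]]
ft_force: [-0.4, -0.2, -2.0]
gripper_width: 0.311
```

Run:
```python
from h import *
im,st=shot('wrist','w19',None,1.25); print(st['time_s'],st['tcp_pos'],st['ft_force'],st['gripper_width'])
```

```text
35.1 [355.06174091 291.88560977  48.18330057] [-0.41101249 -0.19196262 -2.0067793 ] 0.31148365232883646
```

View pics/w19.png

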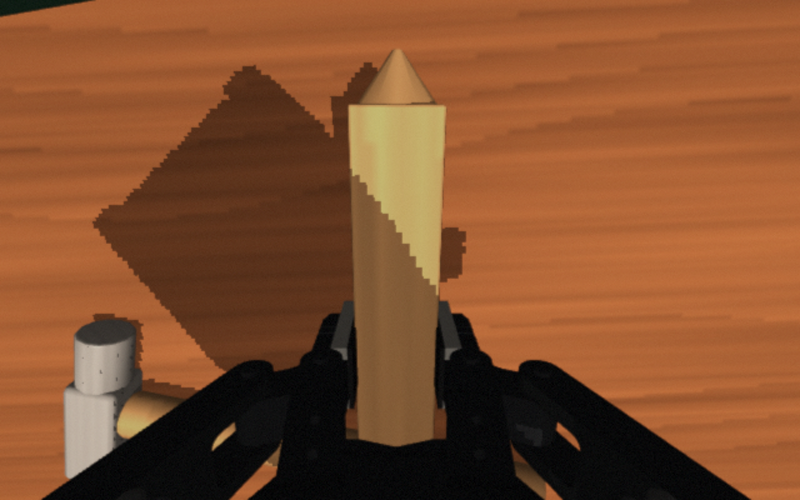

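Run:
```python
from h import *
print(rel((552.5,284.4,200),down(.098)))
```

```text
(array([ 0.  , -0.02, -9.82]), array([ 6.602, -0.067, -5.047]))
```

Call:
{"fn": "arm_command", "kwargs": {
  "rows": [0, 0, 0, 0, 0, -1.5, 12, 0, 0, 0, 0, 0, -3.3, 12, 0, 0, -0.8, 0.5, 0, -5, 12, 0, 0, -1.8, 1.8, 0, -5.05, 12, 0, 0, -2.8, 3.2, 0, -5.05, 12, 0, 0, -3.8, 4.8, 0, -5.05, 12, 0, 0, -4.8, 6, -0.05, -5.05, 12, 0, 0, -5.8, 6.6, -0.07, -5.05, 12, 0, 0, -6.8, 6.6, -0.07, -5.05, 12, 0, 0, -7.8, 6.6, -0.07, -5.05, 12]
}}

```text
time_s: 36.4
tcp_pos: [552.0, 283.9, 196.6]
eef_rot: [[0.248, 0.969, -0.002], [0.969, -0.248, -0.001], [-0.002, -0.002, -1.0]]
ft_force: [0.3, 0.4, 0.5]
gripper_width: 0.31
```

Call:
{"fn": "arm_command", "kwargs": {
  "rows": [0, 0, -1, 0, 0, 0, 12, 0, 0, -2.02, 0, 0, 0, 12, 0, 0, -2.02, 0, 0, 0, 12, 0, 0, -2.02, 0, 0, 0, 12]
}}

```text
time_s: 36.9
tcp_pos: [552.0, 284.1, 197.6]
eef_rot: [[-0.095, 0.996, -0.001], [0.996, 0.095, -0.001], [-0.0, -0.001, -1.0]]
ft_force: [-0.7, 0.1, -1.6]
gripper_width: 0.314
```

Run:
```python
from h import *
im,st=shot('wrist','w20',None,1.25); print(st['time_s'],st['tcp_pos'],st['ft_force'],st['gripper_width'])
im,st=shot('side','s20',(230,430,80,260),4)
print(rel((552.5,284.4,130),down(.098)))
```

```text
36.9 [551.95152612 284.14042173 197.62112075] [-0.7451108   0.14091759 -1.58659577] 0.3136357237473294
(array([-0.  ,  0.  , -0.01]), array([0.005, 0.016, 2.264]))
```

View pics/w20.png

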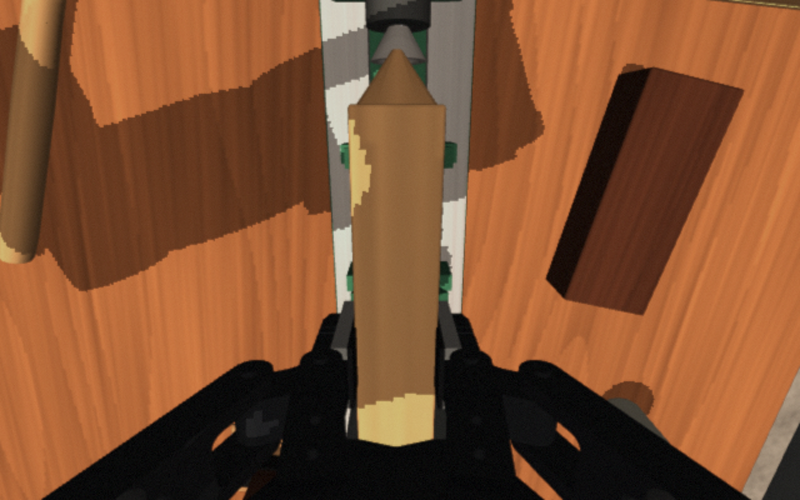

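View pics/s20.png

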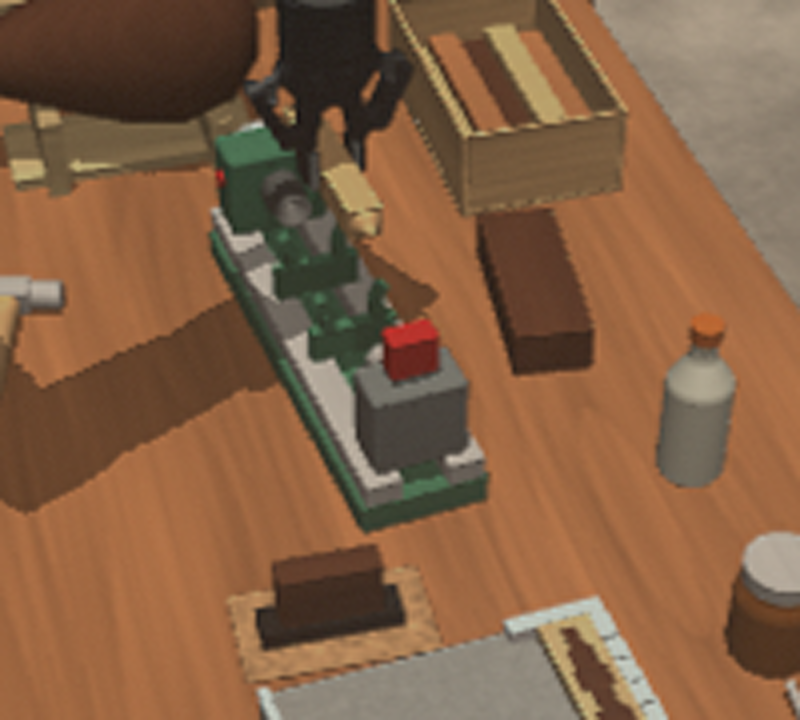

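Call:
{"fn": "arm_command", "kwargs": {
  "rows": [0, 0, 0, 0, 0.02, 0.6, 12, 0, 0, 0, 0, 0.03, 1.4, 12, 0, 0, 0, 0, 0.04, 2, 12, 0, 0, 0, 0, 0.04, 2.2, 12, 0, 0, 0, 0, 0.04, 2.2, 12, 0, 0, 0, 0, 0.04, 2.2, 12]
}}

```text
time_s: 37.75
tcp_pos: [553.9, 284.6, 133.2]
eef_rot: [[-0.097, 0.995, 0.002], [0.995, 0.097, 0.001], [0.001, 0.002, -1.0]]
ft_force: [-0.1, 0.3, -0.0]
gripper_width: 0.311
```

Run:
```python
from h import *
im,st=shot('wrist','w21',(230,410,0,280),2.7); print(st['time_s'],st['tcp_pos'],st['ft_force'],st['gripper_width'],st['eef_rot'].round(4))
print(rel((552.5,284.4,82.5),down(.098)))
```

```text
37.75 [553.87304281 284.63538592 133.22189647] [-0.12496977  0.26587159 -0.04970426] 0.3111387426321067 [[-9.670e-02  9.953e-01  1.600e-03]
 [ 9.953e-01  9.670e-02  7.000e-04]
 [ 6.000e-04  1.700e-03 -1.000e+00]]
(array([ 0.01, -0.  , -0.01]), array([-0.004, -0.049,  1.692]))
```

View pics/w21.png

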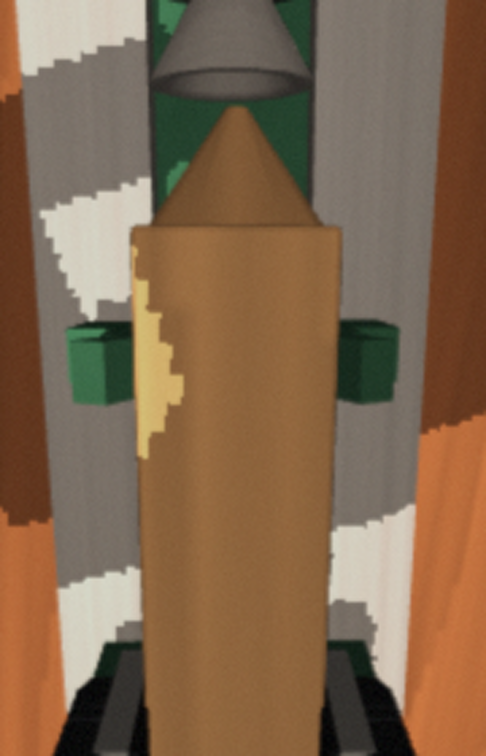

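Call:
{"fn": "arm_command", "kwargs": {
  "rows": [0, 0, 0, 0, -0.03, 0, 12, 0, 0, 0, 0, -0.03, 0.4, 12, 0, 0, 0, 0, -0.03, 0.7, 12, 0, 0, 0, 0, -0.03, 0.85, 12, 0, 0, 0, 0, -0.03, 0.85, 12]
}}

```text
time_s: 38.42
tcp_pos: [552.2, 284.1, 106.1]
eef_rot: [[-0.097, 0.995, -0.001], [0.995, 0.097, -0.001], [-0.001, -0.001, -1.0]]
ft_force: [0.0, -0.2, -0.3]
gripper_width: 0.313
```

Run:
```python
from h import *
im,st=shot('wrist','w22',(230,410,0,280),2.7); print(st['time_s'],st['tcp_pos'],st['ft_force'],st['gripper_width'])
print(rel((552.5,284.4,82.5),down(.098)))
```

```text
38.425 [552.16894842 284.13840681 106.05635722] [ 0.01174607 -0.2112931  -0.34579529] 0.3128235805776166
(array([-0.  ,  0.  , -0.01]), array([0.004, 0.003, 0.801]))
```

View pics/w22.png

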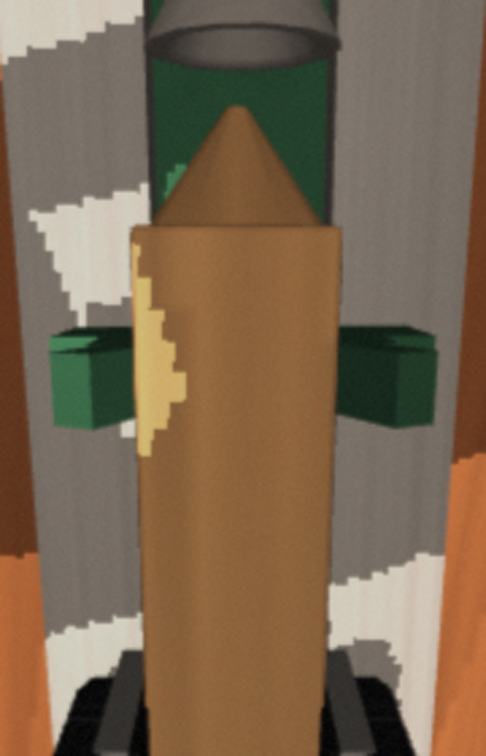

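Call:
{"fn": "arm_command", "kwargs": {
  "rows": [0, 0, 0, 0, 0.04, 0, 12, 0, 0, 0, 0, 0.04, 0, 12, 0, 0, 0, 0, 0.04, 0, 12]
}}

```text
time_s: 38.85
tcp_pos: [553.7, 284.4, 107.0]
eef_rot: [[-0.097, 0.995, 0.0], [0.995, 0.097, 0.0], [0.0, 0.0, -1.0]]
ft_force: [-0.7, 0.0, -1.9]
gripper_width: 0.311
```

Run:
```python
from h import *
im,st=shot('wrist','w23',(230,410,0,280),2.7); p=st['tcp_pos'];print(st['time_s'],p,st['ft_force'],p[0]*.9952+p[1]*.0978)
```

```text
38.85 [553.72334092 284.41475678 106.9982434 ] [-0.74721965  0.01166073 -1.94231244] 578.8812320996425
```

View pics/w23.png

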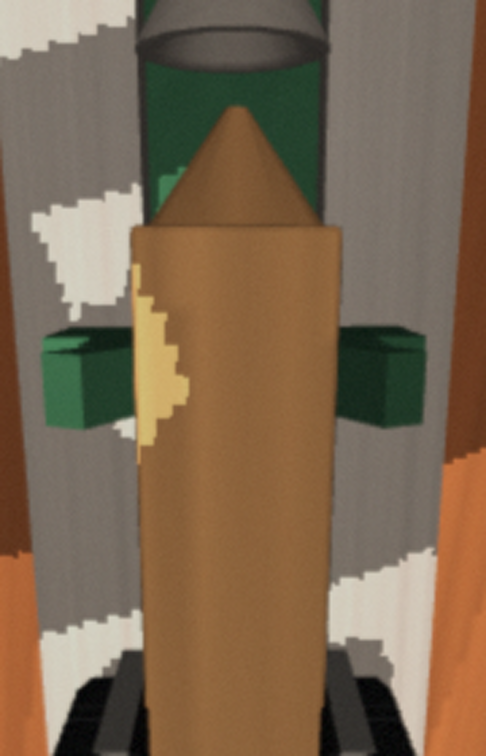

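Call:
{"fn": "arm_command", "kwargs": {
  "rows": [0, 0, 0, 0, -0.01, 0.2, 12, 0, 0, 0, 0, -0.01, 0.4, 12, 0, 0, 0, 0, -0.01, 0.6, 12, 0, 0, 0, 0, -0.01, 0.75, 12, 0, 0, 0, 0, -0.01, 0.8, 12, 0, 0, 0, 0, -0.01, 0.8, 12]
}}

```text
time_s: 39.65
tcp_pos: [553.4, 284.4, 82.8]
eef_rot: [[-0.097, 0.995, 0.0], [0.995, 0.097, 0.0], [0.0, 0.0, -1.0]]
ft_force: [0.3, 0.2, -0.3]
gripper_width: 0.31
```

Run:
```python
from h import *
im,st=shot('wrist','w24',(230,410,0,280),2.7); p=st['tcp_pos'];print(st['time_s'],p,st['ft_force'],st['wrist_torque'],p[0]*.9952+p[1]*.0978)
im,st=shot('side','s24',(230,430,80,260),4)
```

```text
39.65 [553.42018466 284.42670626  82.8183495 ] [ 0.26130822  0.24776147 -0.25136792] [0.02343212 0.0047366  0.02282098] 578.5806996423677
```

View pics/w24.png

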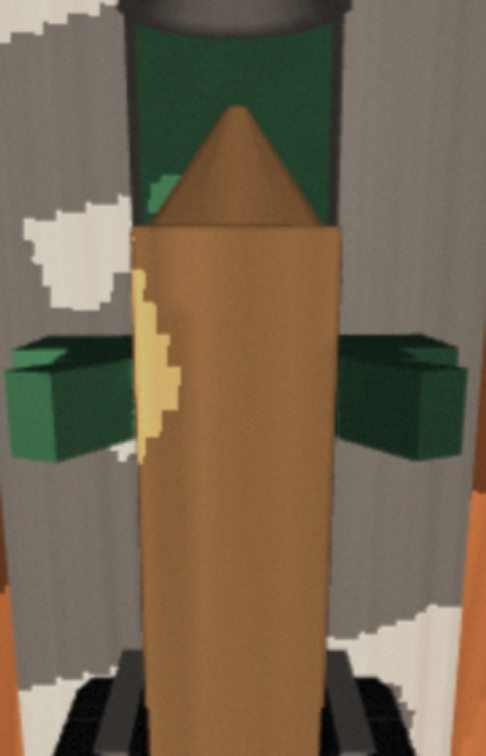

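View pics/s24.png

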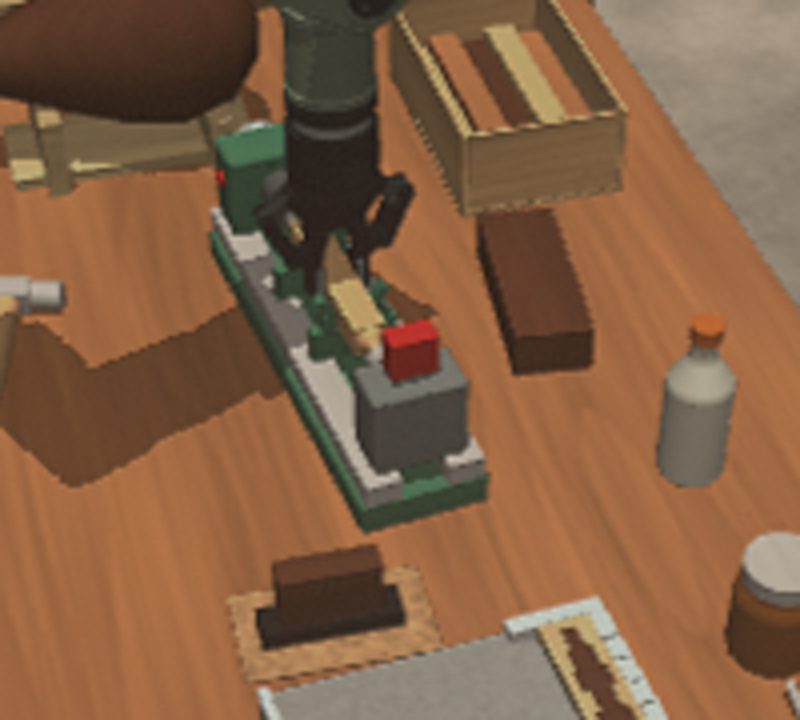

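Call:
{"fn": "arm_command", "kwargs": {
  "rows": [0, 0, 0, 0, 0, 0.02, 22, 0, 0, 0, 0, 0, 0.02, 42, 0, 0, 0, 0, 0, 0.02, 42, 0, 0, 0, 0, 0, -0.5, 42, 0, 0, 0, 0, 0, -1.5, 42, 0, 0, 0, 0, 0, -3, 42, 0, 0, 0, 0, 0, -4.5, 50, 0, 0, 0, -1, 0, -5, 70, 0, 0, 0, -2, 0, -5, 70, 0, 0, 0, -2, 0, -5, 70]
}}

```text
time_s: 41.0
tcp_pos: [559.4, 223.3, 234.4]
eef_rot: [[-0.095, 0.996, 0.002], [0.996, 0.095, 0.0], [0.0, 0.002, -1.0]]
ft_force: [-0.0, 1.2, -0.1]
gripper_width: 0.817
```

Run:
```python
from h import *
im,st=shot('wrist','w25',None,1.25); p=st['tcp_pos'];print(st['time_s'],p,st['ft_force'])
```

```text
41.0 [559.43720976 223.25842862 234.41093877] [-0.01853947  1.19109778 -0.06424393]
```

View pics/w25.png

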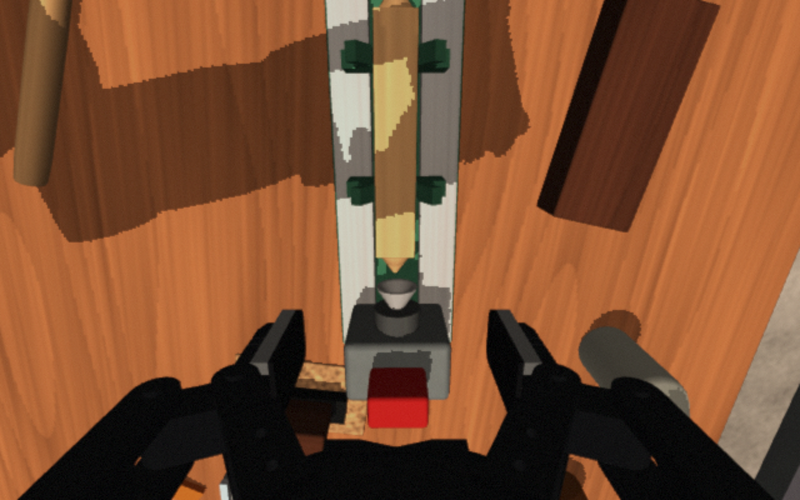

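Run:
```python
from h import *
im,st=load('w25')
print(proj('wrist',(569.5,121.4,167),st)*1.25)
save(im,'w25r',(280,360,220,350),6)
for z in(200,135): print(rel((569.5,121.4,z),down(.098)))
```

```text
[397.23573129 414.27245002]
(array([ 0.01, -0.  , -0.01]), array([-3.449,  0.009,  1.128]))
(array([ 0.01, -0.  , -0.01]), array([-3.451,  0.006,  3.295]))
```

View pics/w25r.png

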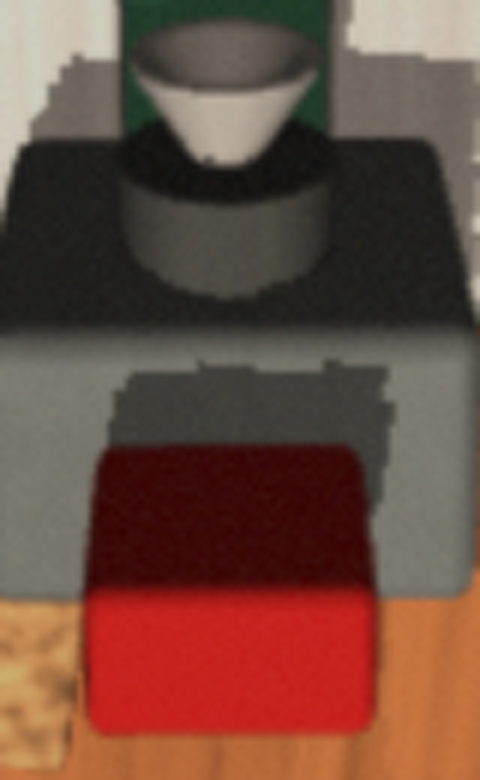

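Call:
{"fn": "arm_command", "kwargs": {
  "rows": [0, 0, 0, -1, 0, 0, 64, 0, 0, 0, -2.2, 0, 0.3, 64, 0, 0, 0, -3.2, 0.01, 0.6, 64, 0, 0, 0, -3.45, 0.01, 1.1, 64, 0, 0, 0, -3.45, 0.01, 1.8, 64, 0, 0, 0, -3.45, 0.01, 2.5, 64, 0, 0, 0, -3.45, 0.01, 3.1, 64, 0, 0, 0, -3.45, 0.01, 3.28, 64, 0, 0, 0, -3.45, 0.01, 3.28, 64]
}}

```text
time_s: 42.18
tcp_pos: [569.5, 122.5, 134.2]
eef_rot: [[-0.098, 0.995, -0.0], [0.995, 0.098, 0.0], [0.0, -0.0, -1.0]]
ft_force: [-0.1, -0.0, -0.4]
gripper_width: 0.749
```

Run:
```python
from h import *
im,st=shot('wrist','w26',None,1.25); p=st['tcp_pos'];print(st['time_s'],p,st['ft_force'])
im,st=shot('side','s26',(250,430,80,240),4)
```

```text
42.175 [569.46318223 122.46103357 134.21177488] [-0.10702135 -0.04278991 -0.40675241]
```

View pics/w26.png

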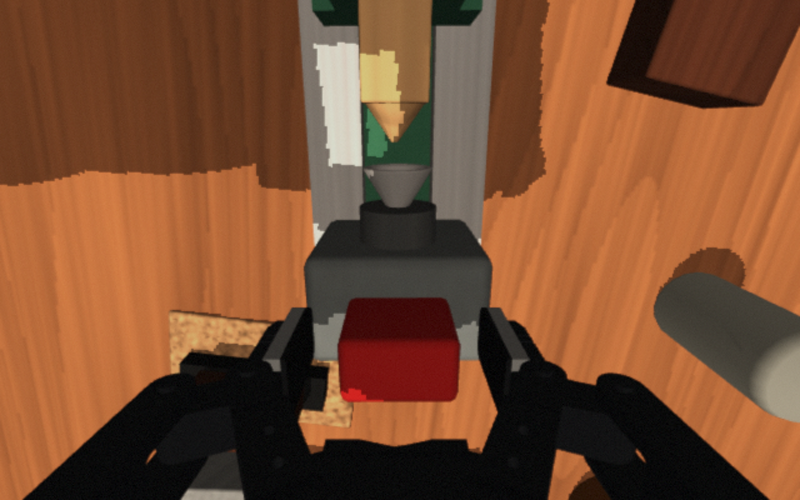

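View pics/s26.png

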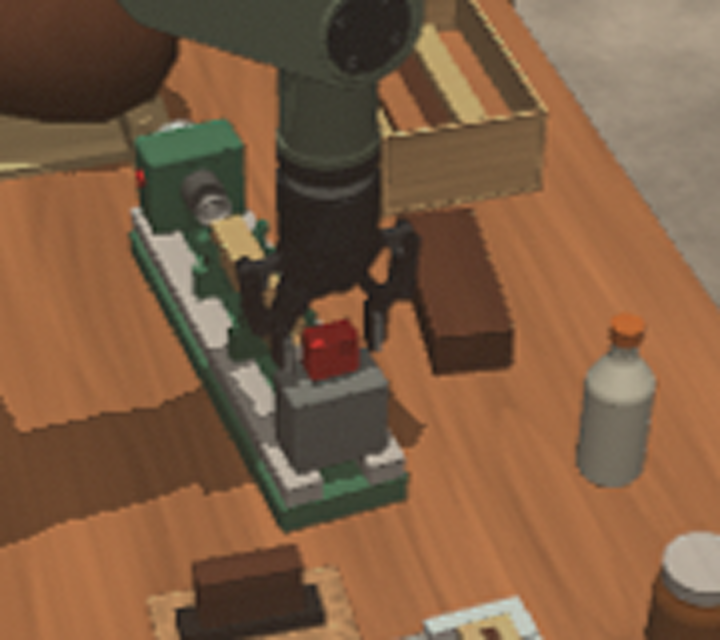

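Call:
{"fn": "arm_command", "kwargs": {
  "rows": [0, 0, 0, 0, 0.02, 0, 45, 0, 0, 0, 0, 0.02, 0, 30, 0, 0, 0, 0, 0.02, 0, 25, 0, 0, 0, 0, 0.02, 0, 25, 0, 0, 0, 0, 0.02, 0, 25],
  "grip_force": 70
}}

```text
time_s: 42.9
tcp_pos: [570.5, 121.9, 135.4]
eef_rot: [[-0.097, 0.995, 0.002], [0.995, 0.097, 0.0], [0.0, 0.002, -1.0]]
ft_force: [0.1, 0.9, 6.2]
gripper_width: 0.455
```

Call:
{"fn": "arm_command", "kwargs": {
  "rows": [0, 0, 0, 0.12, 0, 0, 25, 0, 0, 0, 0.3, 0, 0, 25, 0, 0, 0, 0.45, 0, 0, 25, 0, 0, 0, 0.6, 0, 0, 25, 0, 0, 0, 0.75, 0, 0, 25, 0, 0, 0, 0.9, 0, 0, 25, 0, 0, 0, 1.05, 0, 0, 25, 0, 0, 0, 1.2, 0, 0, 25, 0, 0, 0, 1.3, 0, 0, 25, 0, 0, 0, 1.3, 0, 0, 25]
}}

```text
time_s: 44.15
tcp_pos: [566.7, 159.3, 135.4]
eef_rot: [[-0.097, 0.995, 0.001], [0.995, 0.097, -0.002], [-0.002, 0.001, -1.0]]
ft_force: [-0.5, -4.4, 6.2]
gripper_width: 0.458
```

Run:
```python
from h import *
im,st=shot('wrist','w27',None,1.25); p=st['tcp_pos'];print(st['time_s'],p,st['ft_force'],st['gripper_width'],p@np.array([-.0978,.9952,0]))
```

```text
44.15 [566.70280529 159.31445052 135.36933534] [-0.54904577 -4.44491854  6.1606813 ] 0.4577151259048475 103.1262068032924
```

View pics/w27.png

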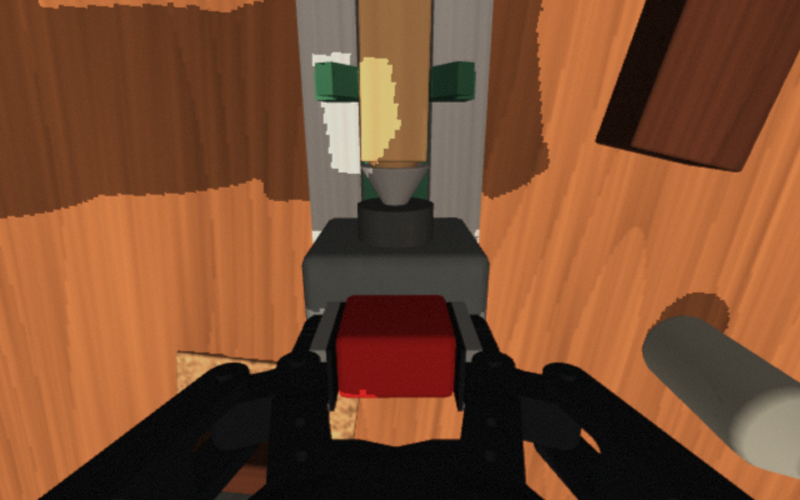

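Call:
{"fn": "arm_command", "kwargs": {
  "rows": [0, 0, 0, 0.1, 0, 0, 25, 0, 0, 0, 0.2, 0, 0, 25, 0, 0, 0, 0.3, 0, 0, 25, 0, 0, 0, 0.4, 0, 0, 25, 0, 0, 0, 0.48, 0, 0, 25, 0, 0, 0, 0.55, 0, 0, 25, 0, 0, 0, 0.55, 0, 0, 25]
}}

```text
time_s: 45.08
tcp_pos: [565.1, 175.2, 135.4]
eef_rot: [[-0.097, 0.995, 0.001], [0.995, 0.097, -0.003], [-0.003, 0.001, -1.0]]
ft_force: [-0.6, -6.1, 6.7]
gripper_width: 0.454
```

Call:
{"fn": "arm_command", "kwargs": {
  "rows": [0, 0, 0, 0.04, 0, 0, 25, 0, 0, 0, 0.08, 0, 0, 25, 0, 0, 0, 0.12, 0, 0, 25, 0, 0, 0, 0.12, 0, 0, 25]
}}

```text
time_s: 45.58
tcp_pos: [565.1, 175.5, 135.4]
eef_rot: [[-0.098, 0.995, 0.002], [0.995, 0.098, -0.009], [-0.009, 0.001, -1.0]]
ft_force: [-0.6, -16.7, 8.2]
gripper_width: 0.458
```

Run:
```python
from h import *
im,st=shot('wrist','w28',None,1.25); p=st['tcp_pos'];print(st['time_s'],p,st['ft_force'],st['gripper_width'],p@np.array([-.0978,.9952,0]))
```

```text
45.575 [565.05524581 175.47324316 135.37661615] [ -0.62014248 -16.67327977   8.22838473] 0.4578357437594236 119.36856855416859
```

View pics/w28.png

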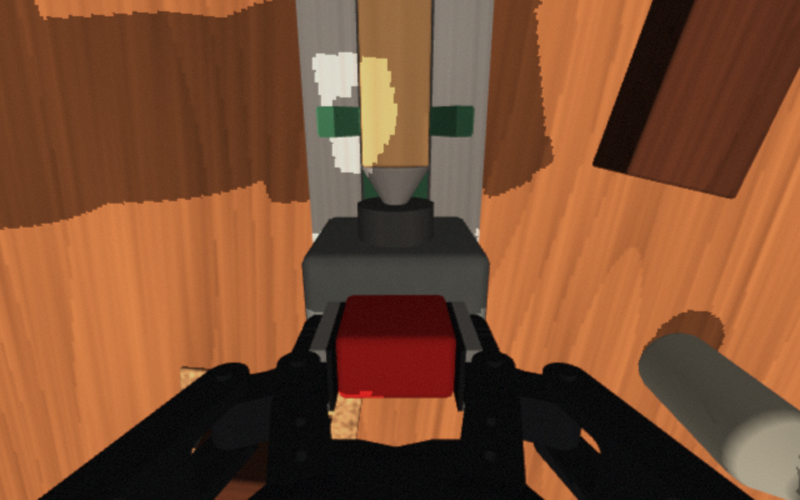

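Call:
{"fn": "arm_command", "kwargs": {
  "rows": [0, 0, 0, 0.06, 0, 0, 25, 0, 0, 0, 0.12, 0, 0, 25, 0, 0, 0, 0.17, 0, 0, 25, 0, 0, 0, 0.17, 0, 0, 25]
}}

```text
time_s: 46.12
tcp_pos: [565.0, 175.7, 135.4]
eef_rot: [[-0.099, 0.995, 0.002], [0.995, 0.099, -0.018], [-0.018, 0.0, -1.0]]
ft_force: [2.3, -31.6, 9.2]
gripper_width: 0.455
```

Run:
```python
from h import *
st=status.state(); p=st['tcp_pos'];print(st['time_s'],p,st['ft_force'],st['gripper_width'],p@np.array([-.0978,.9952,0]))
```

```text
46.125 [565.00713262 175.68964563 135.35481855] [  2.3459642  -31.58814752   9.24350226] 0.4548752701282954 119.58863775658375
```

Call:
{"fn": "arm_command", "kwargs": {
  "rows": [0, 0, 0, -0.1, 0, 0, 25, 0, 0, 0, -0.2, 0, 0, 25, 0, 0, 0, -0.2, 0, 0, 25]
}}

```text
time_s: 46.5
tcp_pos: [565.0, 175.7, 135.4]
eef_rot: [[-0.098, 0.995, 0.001], [0.995, 0.098, -0.007], [-0.007, 0.001, -1.0]]
ft_force: [-0.1, -12.0, 7.8]
gripper_width: 0.457
```

Call:
{"fn": "arm_command", "kwargs": {
  "rows": [0, 0, 0, 0, 0, 0, 45, 0, 0, 0, 0, 0, 0, 64, 0, 0, 0, 0, 0, 0, 64, 0, 0, 0, 0, 0, -0.5, 64, 0, 0, 0, 0, 0, -1.5, 64, 0, 0, 0, 0, 0, -3, 64, 0, 0, 0, -1, 0, -4, 64, 0, 0, 0, -1.5, 0, -4.5, 64, 0, 0, 0, -1.5, 0, -4.5, 64, 0, 0, 0, -1.5, 0, -4.5, 64]
}}

```text
time_s: 47.75
tcp_pos: [568.1, 135.2, 268.0]
eef_rot: [[-0.097, 0.995, -0.003], [0.995, 0.097, 0.0], [0.0, -0.003, -1.0]]
ft_force: [-0.4, 0.1, -0.3]
gripper_width: 0.751
```

Run:
```python
from h import *
im,st=shot('wrist','w29',None,1.25); p=st['tcp_pos'];print(st['time_s'],p,st['ft_force'])
im,_=shot('side','s29',(220,460,80,290),3.3)
im,_=shot('top','t29',(140,340,110,260),4)
```

```text
47.75 [568.1041083  135.2213446  268.00251226] [-0.43722876  0.05687549 -0.27262092]
```

View pics/w29.png

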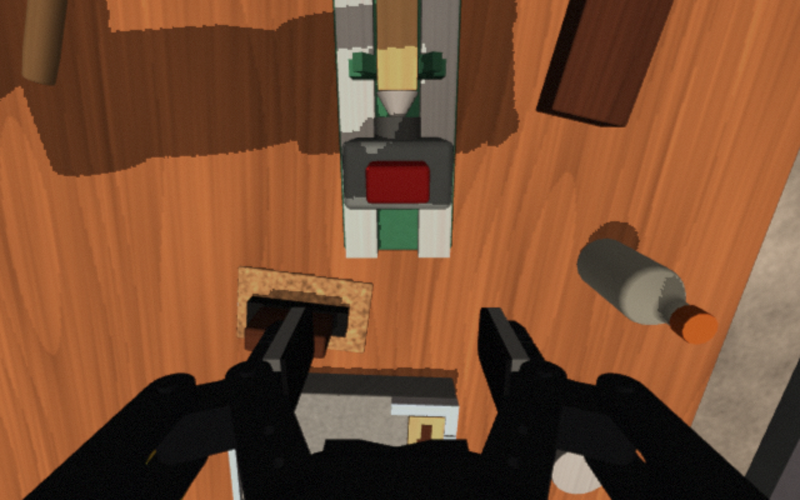

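View pics/s29.png

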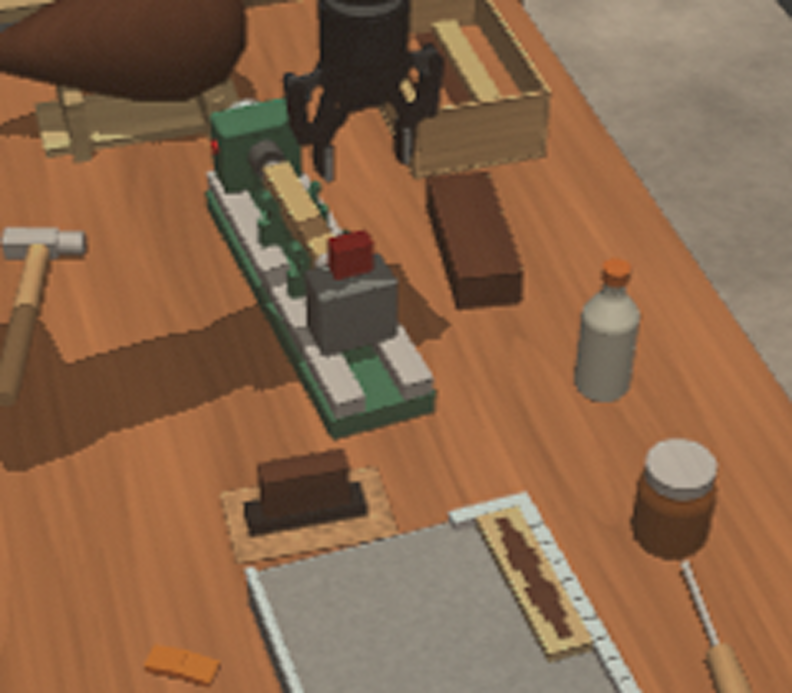

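View pics/t29.png

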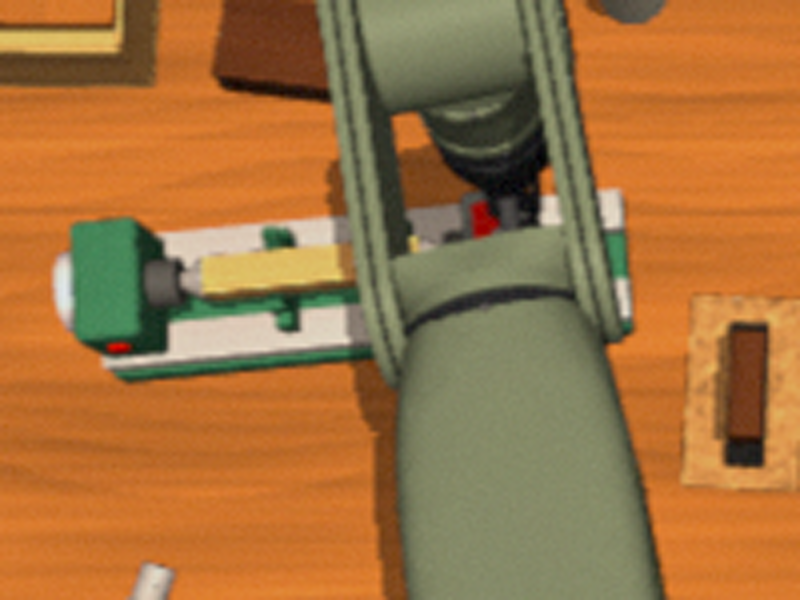

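Run:
```python
from h import *
print(rel((560,215,320),down(.098)))
print(rel((610,-230,290),down(.098)))
```

```text
(array([-0.01,  0.  , -0.  ]), array([ 2.667, -0.019, -1.734]))
(array([-0.01,  0.  , -0.  ]), array([-12.258,   0.194,  -0.733]))
```

Call:
{"fn": "arm_command", "kwargs": {
  "rows": [0, 0, 0, 1, 0, -0.8, 64, 0, 0, 0, 2, 0, -1.7, 64, 0, 0, 0, 2.67, 0, -1.73, 64, 0, 0, 0, 2.67, 0, -1.73, 64, 0, 0, 0, 2.67, 0, -1.73, 64]
}}

```text
time_s: 48.52
tcp_pos: [560.5, 213.9, 319.6]
eef_rot: [[-0.097, 0.995, -0.003], [0.995, 0.097, -0.002], [-0.002, -0.003, -1.0]]
ft_force: [-0.3, 0.7, -0.4]
gripper_width: 0.749
```

Run:
```python
from h import *
im,st=shot('wrist','w30',(230,400,0,250),3); print(st['time_s'],st['tcp_pos'])
```

```text
48.525 [560.53734212 213.86151837 319.60914879]
```

View pics/w30.png

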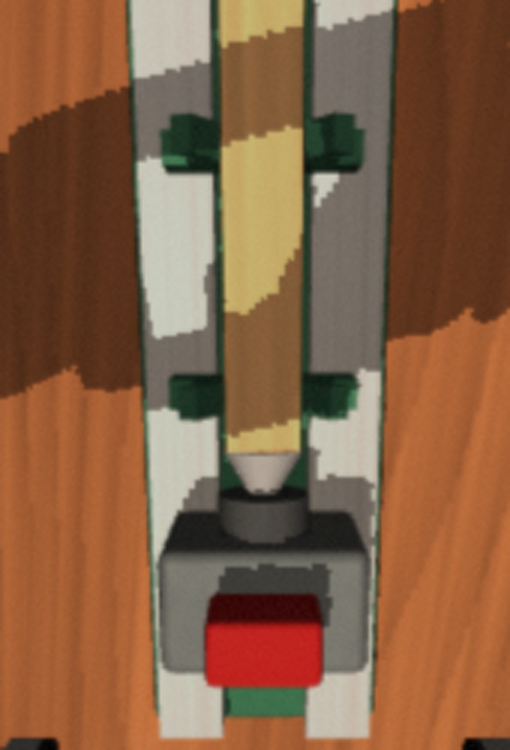

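Call:
{"fn": "arm_command", "kwargs": {
  "rows": [0, 0, 0, -1.5, 0, 0.2, 64, 0, 0, 0, -3.2, 0, 0.5, 64, 0, 0, 0, -5, 0, 0.8, 64, 0, 0, 0, -6.8, 0, 1, 64, 0, 0, 0, -8.6, 0.1, 1, 64, 0, 0, 0, -10.4, 0.1, 1, 64, 0, 0, 0, -12.2, 0.2, 1, 64, 0, 0, 0, -14, 0.2, 1, 64, 0, 0, 0, -14.9, 0.2, 1, 64, 0, 0, 0, -14.9, 0.2, 1, 64]
}}

```text
time_s: 49.82
tcp_pos: [609.4, -232.6, 290.0]
eef_rot: [[-0.093, 0.996, -0.002], [0.996, 0.093, 0.0], [0.0, -0.002, -1.0]]
ft_force: [0.4, 0.6, -0.9]
gripper_width: 0.748
```

Run:
```python
from h import *
im,st=shot('wrist','w31',None,1.25); print(st['time_s'],st['tcp_pos'])
save(im,'w31a',(310,420,0,160),5)
```

```text
49.825 [ 609.43139192 -232.55852434  290.04564939]
```

View pics/w31.png

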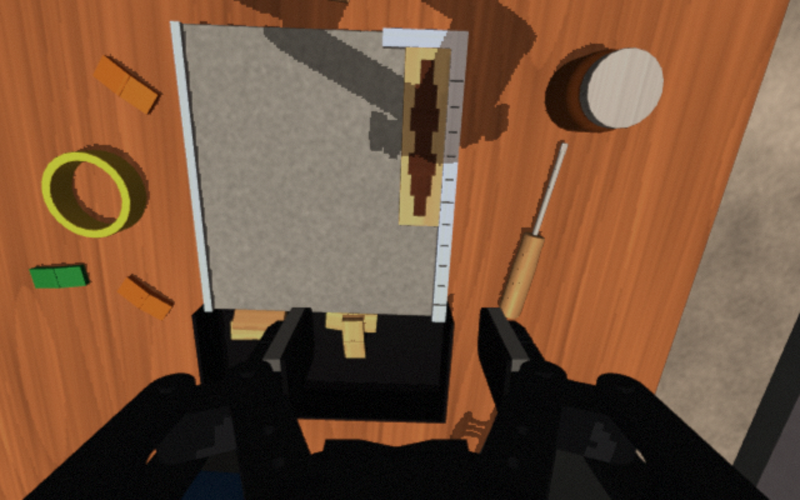

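View pics/w31a.png

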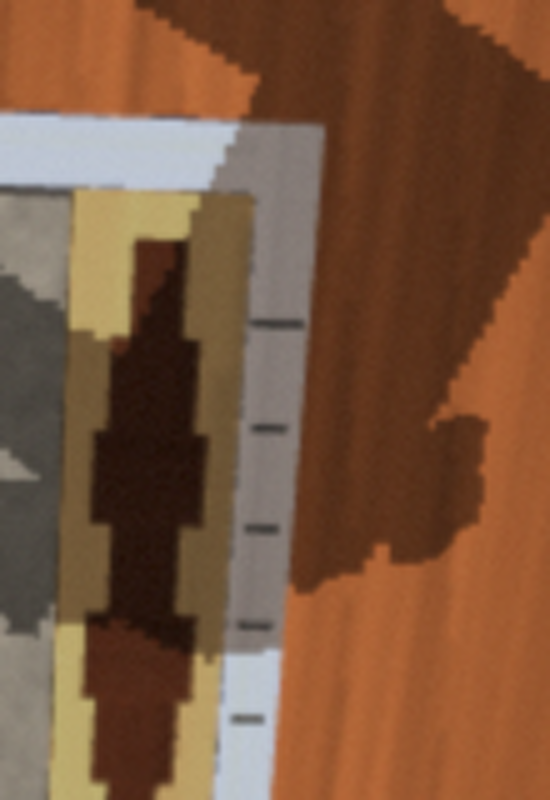

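Run:
```python
from h import *
im,st=shot('top','t32',(150,310,140,220),5)
im,_=shot('side','s32',(270,370,90,220),5)
```

```text
(no output)
```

View pics/t32.png

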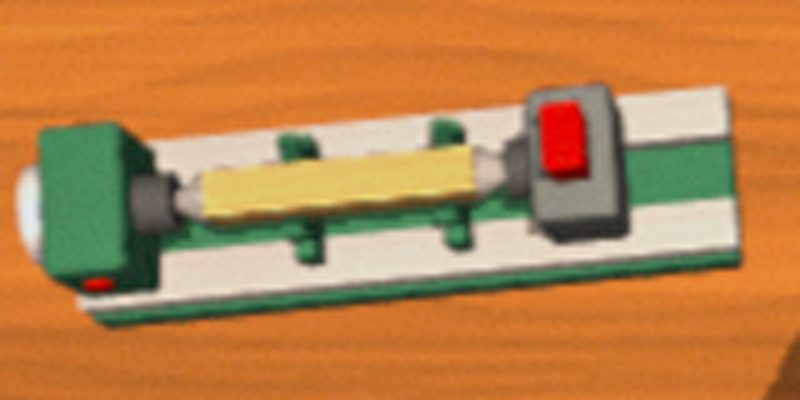

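View pics/s32.png

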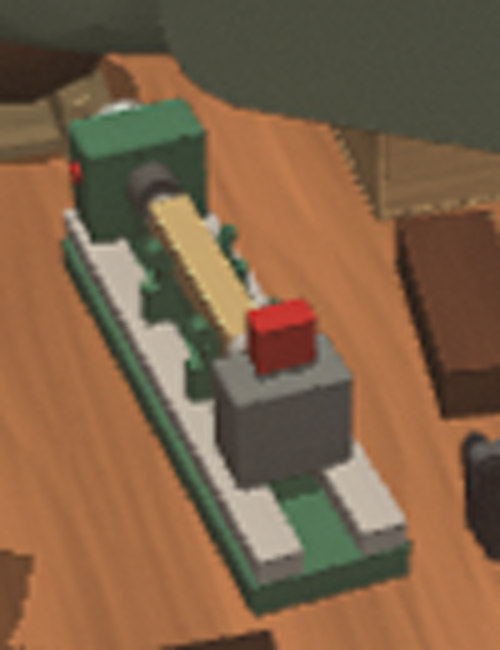

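```bash
python3 -c "
from rig import robot,status
print(status.state()['ft_force']); print(robot.finish_job())"
```

```text
[-0.79580494 -0.04551973 -0.40807469]
the job is handed in; nothing more can be done
None
```

I did the whole job in the order asked and handed it in at about 50 s, with the arm clear of everything.

- **Chips and scraper:** I swept all four chips into the tray in two strokes with the scraper, and the pictures show no finger touching them. The scraper was then stood upright on its cork pad. The last pictures show the table clear and all four chips in the tray; the scraper was still standing on its pad when last in view.
- **Pattern bar:** I laid it flat and pushed it home, ending at about 17 N against the fence and 19 N against the stop. The close-up afterwards shows it flush with both.
- **Blank and tailstock:** I set the blank in the cradles and pushed the tailstock about 54 mm, until it stopped hard at about 32 N. Both cups sit right up against the blank's square ends in the top and side views. I measured the tailstock starting about 1.5 mm from fully back, so the slide should be near 0.0555, but I did not read the joint directly.
- **Other things on the bench:** the arm touched none of them, and all look unmoved. I saw no knock to the blank or bar and no grip slip.

No check failed. The only disagreement was that my first estimate of the lathe's centreline was about 1 mm off from the close-up wrist view, and I corrected it before lowering the blank.

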